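# Slide plaster moulds home under the drying lamps

## Robot

A 6-joint arm with a two-finger parallel gripper is mounted at the origin on the work surface. World frame = base frame: x ahead of the robot, y to its left, z up, the work surface at z = 0. Lengths are in m, angles in degrees, forces in N, time in s.
With the tool pointing down it reaches from about 0.35 to 0.975 m from the base axis. Payload 4.9 kg.
Tool frame: the origin (TCP) lies on the centre line of the jaws, within the pads' length; the fingertips stand 19 mm ahead of it and the grasp point (between the pads) is the TCP; z points along the fingers, y is the line along which they close (so a half turn about z gives the same grasp; the last joint's range is limited). The gripper opens to 85 mm and grips with 20 to 120 N. Pads are 22 mm wide; open, the fingers measure 114 mm over their backs; the gripper's body (76 mm by 85 mm) begins 54 mm behind the grasp point. The pads swing forward as they close: fully open they stand 13 mm farther back than shut.
Start: joints at [60.39, 3.019, 92.412, -0, 84.569, -6.818], TCP at [0.242, 0.576, 0.229] pointing down, gripper open.
Joint ranges: [-172.51, 172.51], [-57.92, 126.97], [3.15, 148.05], [-58.71, 238.71], [5.1, 150.11], [-179.66, 179.66]. Speed limits (degrees/s): [147.25, 147.25, 180, 180, 180, 180].

## Interface

Orientations are given as a 3x3 rotation matrix whose columns are the frame's x, y, z axes.
In Python, from station import r gives the robot as it stands.
- The arm moves only by the tool apply_moves, never from a script. Its argument "series" is a list of rows, each a list of 2 entries, a list of its own where there are three numbers: the shift along the tool's x, y, z in m, then the turn about the tool's z in rad. A call has 1 to 12 rows; each row is the pose to reach, as a shift and turn from the pose commanded when the call began, along the tool's axes at that moment; what a row does not reach only later rows make up. A row lasts 1/8 s, in which the tool goes at most 62.5 mm and 10.7 degrees, less where a joint would pass 70% of its speed; a pose out of reach is approached as far as the arm can. A call with a gripper value outside its range is refused whole. "claw" is the closure, from 0 (fully open) to 1 (shut), set as the call begins (left out, the last holds). The fingers move at their own pace and stop on an object; "grip_force" is the grip in N (left out, the last holds). Time passes only in rows, so rows that repeat a pose let the fingers close. It gives the time, the measured TCP pose, the force, the opening and the grip force at its end, in the units of the state.
- r.state(): the state, without advancing time (a new reading comes with each control period).
- r.capture(name): name is "scene" or "side" or "wrist"; returns the picture (420x560x3 uint8, red, green, blue); there is no depth.
- r.get_calibration(name): a dict with "K" (3x3 intrinsics, pixels), "k1" (the pictures are not rectified: a ray, as slopes to the right and down, at radius r is drawn at 1 + k1 r^2 times it, then the intrinsics apply), "position" and "orientation" of the camera in the world; the wrist camera has in their place "mount" (4x4, takes a point from camera to tool coordinates, whose origin is the TCP and whose axes are the flange's). Camera axes: x right, y up, looking along -z (the intrinsics and any distortion apply to the point x, -y, -z); pixel columns grow to the right and rows downward; lengths in m; the calibration is good to about 2 mm. A picture is of the moment at which its call begins: read the wrist's pose just before it. get_calibration takes no time and is no camera call.
- r.close_job(): hands the job in; it is judged then, once.
Trained networks look in the newest picture that a camera, given by its name, has taken for a name from the list of things; names that differ only in an ending like _2 or _b are one class to them, and where a whole thing is asked for, a point or a joint stands for the part that bears it (a point fixed in the world has none). Each returns a list of dicts, best first, with "confidence" (0 to 1); they miss things now and then, are a little off and sometimes report something else, mostly with a low value. They report only what shows in the picture. A call takes as long as a camera call. They do not tell look-alikes from the thing itself.
- r.look_for(camera, label): "box" ([left, top, right, bottom] in pixels, round what is visible of it).
- r.mark_of(camera, label): "pixel" ([column, row] in pixels: a listed point, or the origin of a listed thing).
The state is a dict: "clock": time; "joint_pos": joint angles; "qd": joint speeds; "joint_efforts": joint torques, N m; "eef_pos": TCP position; "tcp_rot": TCP orientation; "ft_force": force on the tool from outside, world axes, zero at the start; "wrist_torque": the same for the moment, N m; "gripper_width": finger opening in m; "grasp_force": force on a finger pad.
Only numpy, scipy, OpenCV 4.12 (cv2) and the standard library are available. Lean on these libraries where they do the work, as an engineer would, in place of code of your own. Each camera call takes 0.05 s, during which the arm holds its last target. There are 200 camera calls.

## Task

Load the two plaster moulds for drying: lay each flat and lengthways in the sloped tray of its own width, and slide it down under the lamp bars until it rests against the back stop. Set the plaster down gently, never drop it. When both are home, press the big round key on the timer firmly until it gives, to start the lamps; leave the cup, jar, figures and tools where they are.

Things in the scene. Friction and masses are not known exactly. Their poses are not given: they have to be found in the camera images.
- wide_mould_center (a point): Centre (half-way up) of the wider plaster mould, a white block 120 mm long (x), 56 mm wide (y), 50 mm high (z), about 0.38 kg, with two rubber bands and a dark pour hole on top; it starts flat on the table left or right of the trays, its length within 35 degrees of straight away from the robot. Both ends are alike.
- narrow_mould_center (a point): Centre (half-way up) of the narrower plaster mould, a white block 100 mm long (x), 38 mm wide (y), 50 mm high (z), about 0.24 kg, with two rubber bands and a dark pour hole on top; it starts flat on the table left or right of the trays, its length within 35 degrees of straight away from the robot. Both ends are alike.
- wide_bed: Sloped aluminium tray of the wider mould. Origin on the bed's centre line at the foot of the back stop, 30 mm above the table; x down the slope into the stop (falls 18 degrees, away from the robot), y across, z off the bed. Bed from x -270 mm (open upper end, near the robot) to 0; lane 66 mm wide between lips 10 mm high, 3 mm thick; stop 32 mm high. Friction holds a mould on it: push it.
- narrow_bed: Sloped aluminium tray of the narrower mould. Origin on the bed's centre line at the foot of the back stop, 30 mm above the table; x down the slope into the stop (falls 18 degrees, away from the robot), y across, z off the bed. Bed from x -270 mm (open upper end, near the robot) to 0; lane 48 mm wide between lips 10 mm high, 3 mm thick; stop 32 mm high. Friction holds a mould on it: push it.
- wide_lamp_edge (a point): Near lower edge, on the centre line, of the first of three lamp bars over the lower end of the wider mould's tray: at x -132, z 78 mm in the bed's frame. The bars' underside is 78 mm and their top 102 mm off the bed (thin glass tubes 5 mm lower cannot be touched); the last bar is over the stop. Bars, rails and posts reach 47 mm to either side of the centre line.
- narrow_lamp_edge (a point): Near lower edge, on the centre line, of the first of three lamp bars over the lower end of the narrower mould's tray: at x -112, z 78 mm in the bed's frame. The bars' underside is 78 mm and their top 102 mm off the bed (thin glass tubes 5 mm lower cannot be touched); the last bar is over the stop. Bars, rails and posts reach 38 mm to either side of the centre line.
- wide_mould: The wider mould, origin at the middle of its underside, axes as for its centre
- narrow_mould: The narrower mould, origin at the middle of its underside, axes as for its centre
- start_key_top (a point): Middle of the top of the timer's round white membrane key, 28 mm across, 3 mm proud of a keypad that leans back 25 degrees to face the robot; z square out of the keypad, x up along it. The timer is a grey box 100 x 120 mm, 80 mm high, beyond one of the moulds, on the left or the right. Small square keys beside it do nothing.
- start_key (a joint): Travel of the round key, in m: 0 at rest, 0.002 fully down. It springs back; it starts to move at 1.5 N and needs 7.5 N to be fully down, and counts as pressed beyond 0.0012 (5.1 N).
- banding_wheel: a fixed potter's turntable, disc 116 mm across, top 60 mm above the table, standing on the side where the timer is not; origin at the middle of its base
- figure_a: Bystander: an unfired waisted clay figure blank, 58 mm across, 100 mm tall, standing near the robot in front of the trays; origin at the middle of its base
- figure_b: Bystander: a figure blank just like the first, standing between the lower ends of the trays; origin at the middle of its base
- slip_cup: Bystander: a clear plastic cup, 72 mm across, 85 mm tall, standing outside the mould on the left (+y) side; origin at the middle of its base
- slip_jar: Bystander: a white lidded jar, 68 mm across, 110 mm tall, standing outside the mould on the right (-y) side; origin at the middle of its base
- scraper: Bystander: a steel spatula 200 mm long lying near the robot on the left; its own x axis runs along it
- wood_tool: Bystander: a wooden-handled brush 170 mm long lying near the robot on the right; its own x axis runs along it
Things that resemble listed ones, but are neither listed nor needed, are in the scene too. Leave any pink look-alike of the narrow_mould alone. What is shaped like the wide_mould but red is not meant.

How it is judged (in metres and radians):
On the way, in this order (a step that is already met when the one before it is completed fails the run):
1. both moulds lie home against the back stops of their own trays, at rest (x of wide_mould_center in the frame of wide_bed between -0.064 and -0.056 m and y of wide_mould_center in the frame of wide_bed between -0.009 and 0.009 m and z of wide_mould_center in the frame of wide_bed between 0.02 and 0.03 m and angle between the x axis of wide_mould_center and the x axis of wide_bed, either way round below 0.14 rad and linear speed of each of wide_mould, narrow_mould below 0.01 m/s and x of narrow_mould_center in the frame of narrow_bed between -0.054 and -0.046 m and y of narrow_mould_center in the frame of narrow_bed between -0.009 and 0.009 m and z of narrow_mould_center in the frame of narrow_bed between 0.02 and 0.03 m and angle between the x axis of narrow_mould_center and the x axis of narrow_bed, either way round below 0.14 rad), for 0.2 s.
2. the round key is pressed with both moulds still home (all of step 1 and value of joint start_key above 0.0012 m), for 0.05 s.
At the end, for the whole second after the job is handed in: Each mould lies flat in the tray of its own width, lengthways between the lips (centre within 9 mm of the centre line, turned less than 0.14 rad), its leading end within 4 mm of the back stop, at rest; the round key has been pressed after that (beyond 0.0012 m) and let go (all of step 1 and value of joint start_key below 0.0005 m); the robot touches nothing.
It fails at once if a mould is dropped or let shoot down (over 0.7 m/s while no finger touches it) ((linear speed of wide_mould above 0.7 m/s and contact force between wide_mould and the fingers below 0.1 N) or (linear speed of narrow_mould above 0.7 m/s and contact force between narrow_mould and the fingers below 0.1 N)).
It fails at once if a bystander is moved more than 25 mm (distance of any of figure_a, figure_b, slip_cup, slip_jar, scraper, wood_tool from where it was at the start of the episode above 0.025 m).
It also fails if it takes over 72 s, if anything falls off the work surface, if the arm or the gripper's body presses on something with over 40 N, if the wrist force passes 120 N, or if a joint passes its speed limit or range.

## Working session

There is one attempt and no reset: what is moved stays moved. The work goes in short steps, Python scripts to look and compute and a tool call to move; the robot and the scene stay as the last step left them, time stands still between calls to the robot, and variables do not carry over. Pictures are saved under pics/ and viewed, at most 10 in all, crops included, and the job is handed in when it is done.

Besides the shell and the picture viewer there is one more tool, called after "Call:" as name(argument=value, ...), one argument or row to a line, values as JSON. apply_moves: Moves the arm, as the interface text tells. Its arguments: {"type":"object","properties":{"series":{"type":"array","items":{"type":"array"}},"claw":{"type":"number"},"grip_force":{"type":"number"}},"required":["series"]}

```bash
mkdir -p pics; ls
python3 - <<'E'
from station import r
import cv2,numpy as np
for c in("scene","side"):
    cv2.imwrite(f"pics/{c}0.png",r.capture(c)[:,:,::-1])
    k=r.get_calibration(c);print(c,k)
    for n in["wide_mould_center","narrow_mould_center","wide_bed","narrow_bed","wide_lamp_edge","narrow_lamp_edge","start_key_top","figure_a","slip_cup","slip_jar","banding_wheel"]:
        print(n,[(np.round(d["pixel"]).tolist(),round(d["confidence"],2)) for d in r.mark_of(c,n)])
print(r.get_calibration("wrist"));print(r.state())
E
```

```text
pics
scene {'K': array([[400.81266692,   0.        , 279.24476358],
       [  0.        , 400.81266692, 212.76263741],
       [  0.        ,   0.        ,   1.        ]]), 'k1': -0.039850179037538264, 'position': array([1.1223852 , 0.50848718, 1.1962814 ]), 'orientation': array([[-0.56953026, -0.65782422,  0.49285147],
       [ 0.8219228 , -0.44931925,  0.35007874],
       [-0.00884262,  0.6044663 ,  0.79658163]])}
wide_mould_center [([354.0, 346.0], 0.97), ([337.0, 273.0], 0.9), ([396.0, 225.0], 0.6), ([289.0, 218.0], 0.2)]
narrow_mould_center [([211.0, 162.0], 0.79), ([191.0, 190.0], 0.63), ([317.0, 292.0], 0.35)]
wide_bed [([198.0, 254.0], 0.55), ([267.0, 257.0], 0.42)]
narrow_bed [([250.0, 292.0], 0.57)]
wide_lamp_edge [([215.0, 216.0], 0.91), ([269.0, 258.0], 0.32), ([194.0, 188.0], 0.3)]
narrow_lamp_edge [([265.0, 258.0], 0.9)]
start_key_top [([319.0, 294.0], 0.4)]
figure_a [([289.0, 218.0], 0.85), ([227.0, 284.0], 0.72)]
slip_cup [([392.0, 300.0], 0.87)]
slip_jar [([165.0, 185.0], 0.72)]
banding_wheel [([180.0, 230.0], 0.72), ([166.0, 184.0], 0.67), ([212.0, 215.0], 0.21), ([2
[... 1700 characters left out ...]
8.45689279e+01, -6.81919885e+00]), 'qd': array([ 0.04458654,  0.0116292 ,  0.03372846, -0.04695766,  0.16718705,
        0.04957737]), 'joint_efforts': array([ 1.40453260e-03, -3.93673182e+01, -3.70466030e+01,  3.62714206e-05,
        1.67402677e-04, -8.12571983e-06]), 'eef_pos': array([0.24210099, 0.57620101, 0.22873048]), 'tcp_rot': array([[-9.21930741e-01,  3.87354759e-01,  5.45317220e-06],
       [ 3.87354759e-01,  9.21930740e-01,  3.27311760e-05],
       [ 7.65112970e-06,  3.22881895e-05, -9.99999999e-01]]), 'ft_force': array([ 0.21613008, -0.27735264, -0.05913262]), 'wrist_torque': array([ 0.0116216 , -0.03190945,  0.02165825]), 'grasp_force': 0.0, 'gripper_width': 0.08533284771723754}
```

Run:
```python
import cv2
for c in("scene","side"):
    cv2.imwrite(f"pics/{c}0b.png",cv2.resize(cv2.imread(f"pics/{c}0.png"),(800,600),interpolation=cv2.INTER_CUBIC))
```

```text
(no output)
```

View pics/scene0.png

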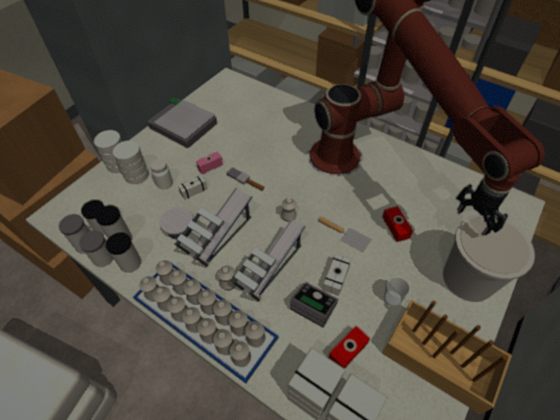

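View pics/side0.png

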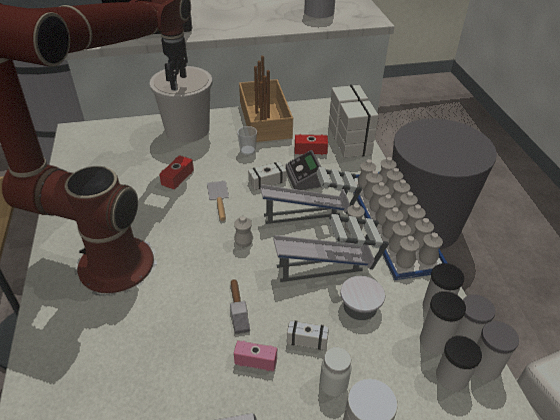

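The scene shows white moulds at (337,273), left by the timer, and at (193,187), right between the jar and the brush. Look-alikes are red blocks at (398,223) and (350,346) and a pink block at (209,162). Both trays are in the middle and the timer is at (315,303). In the side view the white moulds are at (267,177) and (307,335), the pink block at (256,355).

```bash
cat > h.py <<'E'
from station import r
import cv2,numpy as np
from scipy.optimize import least_squares
F=np.diag([1.,-1,-1])
def cam(n,st=None):
    k=r.get_calibration(n)
    if n=="wrist":
        st=st or r.state(); m=k["mount"]; R=st["tcp_rot"]
        return k["K"],k["k1"],R@m[:3,3]+st["eef_pos"],R@m[:3,:3]
    return k["K"],k["k1"],k["position"],k["orientation"]
def proj(c,P):
    K,k1,p,R=c; q=(np.atleast_2d(P)-p)@R@F; s=q[:,:2]/q[:,2:]
    s=s*(1+k1*(s**2).sum(1,keepdims=True)); return s*[K[0,0],K[1,1]]+K[:2,2]
def ray(c,px):
    K,k1,p,R=c
    s=cv2.undistortPoints(np.array([[px]],float),K,np.array([k1,0,0,0.]))[0,0]
    d=R@F@[s[0],s[1],1]; return p,d/np.linalg.norm(d)
def onz(c,px,z):
    p,d=ray(c,px); return p+d*(z-p[2])/d[2]
def tri(cp):
    A=0;b=0
    for c,px in cp:
        p,d=ray(c,px); M=np.eye(3)-np.outer(d,d); A=A+M;b=b+M@p
    X=np.linalg.solve(A,b); return X,[np.round(np.linalg.norm(proj(c,X)[0]-px),1) for c,px in cp]
E
python3 - <<'E'
from h import *
S,D=cam("scene"),cam("side")
for n,a,b in [("left mould",(337,273),(267,176)),("right mould",(191,188),(306,335)),("wide_lamp",(215,216),(331,232)),("narrow_lamp",(265,258),(318,176)),("wide_bed",(198,254),(365,255)),("narrow_bed",(250,292),(339,206)),("figA",(289,218),(241,244)),("key",(319,294),(299,167)),("cup",(392,300),(246,151)),("jar",(165,185),(334,385)),("wheel",(180,230),(361,308))]:
    X,e=tri([(S,np.array(a,float)),(D,np.array(b,float))]);print(n,X.round(3),e)
print(onz(S,(337,273),.025),onz(D,(267,176),.025),onz(S,(191,188),.025),onz(D,(306,335),.025))
sc=cv2.imread("pics/scene0.png");sd=cv2.imread("pics/side0.png")
im=[cv2.resize(a,(400,300),interpolation=cv2.INTER_CUBIC) for a in(sc[225:315,290:410],sc[145:235,150:270],sd[140:230,230:350],sd[290:380,225:345])]
cv2.imwrite("pics/crop1.png",np.vstack([np.hstack(im[:2]),np.hstack(im[2:])]))
E
```

```text
left mould [0.495 0.291 0.021] [np.float64(0.5), np.float64(0.5)]
right mould [ 0.483 -0.358  0.02 ] [np.float64(1.5), np.float64(2.3)]
wide_lamp [ 0.598 -0.124  0.138] [np.float64(0.0), np.float64(0.0)]
narrow_lamp [0.629 0.11  0.14 ] [np.float64(2.3), np.float64(2.3)]
wide_bed [ 0.704 -0.132  0.032] [np.float64(0.6), np.float64(0.7)]
narrow_bed [0.703 0.097 0.016] [np.float64(2.1), np.float64(2.1)]
figA [ 0.369  0.021 -0.016] [np.float64(0.8), np.float64(1.0)]
key [0.605 0.287 0.048] [np.float64(0.6), np.float64(0.5)]
cup [ 0.456  0.485 -0.011] [np.float64(1.5), np.float64(1.3)]
jar [ 0.518 -0.483 -0.013] [np.float64(0.0), np.float64(0.0)]
wheel [ 0.649 -0.279 -0.01 ] [np.float64(0.6), np.float64(0.8)]
[0.49510949 0.29265115 0.025     ] [0.49548227 0.28538078 0.025     ] [ 0.49139026 -0.35656005  0.025     ] [ 0.47761654 -0.35831125  0.025     ]
```

View pics/crop1.png

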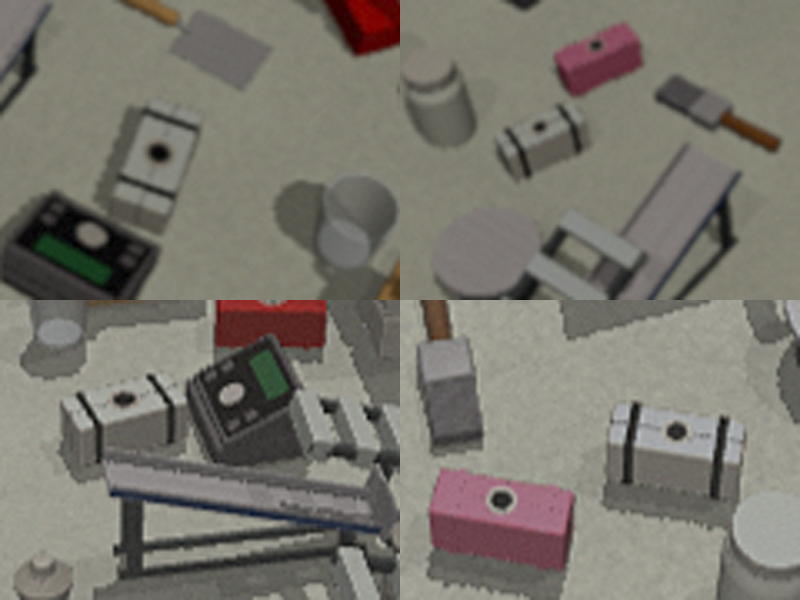

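The crop shows the left white mould (scene 337,273) is broad, with thin bands, beside the timer. The right one (scene 193,187) is slim, next to its pink look-alike. So the wide mould is on the left and the narrow one on the right. The round key is at scene (317,295). The lamp detections put the narrow tray on the left and the wide tray on the right. I'll take a wrist overview next.

Call:
apply_moves(
  series=[
    [[-0.403, -0.423, -0.171], -0.398],
    [[-0.403, -0.423, -0.171], -0.398],
    [[-0.403, -0.423, -0.171], -0.398],
    [[-0.403, -0.423, -0.171], -0.398],
    [[-0.403, -0.423, -0.171], -0.398],
    [[-0.403, -0.423, -0.171], -0.398],
    [[-0.403, -0.423, -0.171], -0.398],
    [[-0.403, -0.423, -0.171], -0.398],
    [[-0.403, -0.423, -0.171], -0.398],
    [[-0.403, -0.423, -0.171], -0.398],
    [[-0.403, -0.423, -0.171], -0.398],
    [[-0.403, -0.423, -0.171], -0.398],
  ],
)

```text
clock: 2.7
eef_pos: [0.4496, 0.0305, 0.3994]
tcp_rot: [[-1.0, -0.0, -0.001], [-0.0, 1.0, 0.001], [0.001, 0.001, -1.0]]
ft_force: [-0.8, 0.7, -0.3]
gripper_width: 0.0852
grasp_force: 0.0
```

Run:
```python
from h import *
st=r.state();print(st["clock"],st["eef_pos"],st["tcp_rot"].round(3).tolist())
im=r.capture("wrist");C=cam("wrist",st)
for n in["wide_mould_center","narrow_mould_center","wide_bed","narrow_bed","wide_lamp_edge","narrow_lamp_edge","start_key_top"]:
    print(n,[(np.round(d["pixel"],1).tolist(),round(d["confidence"],2)) for d in r.mark_of("wrist",n)][:3])
cv2.imwrite("pics/w1.png",cv2.resize(im[:,:,::-1],(800,600),interpolation=cv2.INTER_CUBIC))
```

```text
2.7 [0.44955717 0.03049334 0.39941311] [[-1.0, -0.0, -0.001], [-0.0, 1.0, 0.001], [0.001, 0.001, -1.0]]
wide_mould_center [([514.9, 305.4], 0.79)]
narrow_mould_center [([20.9, 183.4], 0.61)]
wide_bed [([183.3, 312.1], 0.87)]
narrow_bed [([312.8, 310.8], 0.59)]
wide_lamp_edge []
narrow_lamp_edge [([329.1, 305.4], 0.68)]
start_key_top [([312.1, 310.1], 0.69), ([436.6, 266.5], 0.64)]
```

View pics/w1.png

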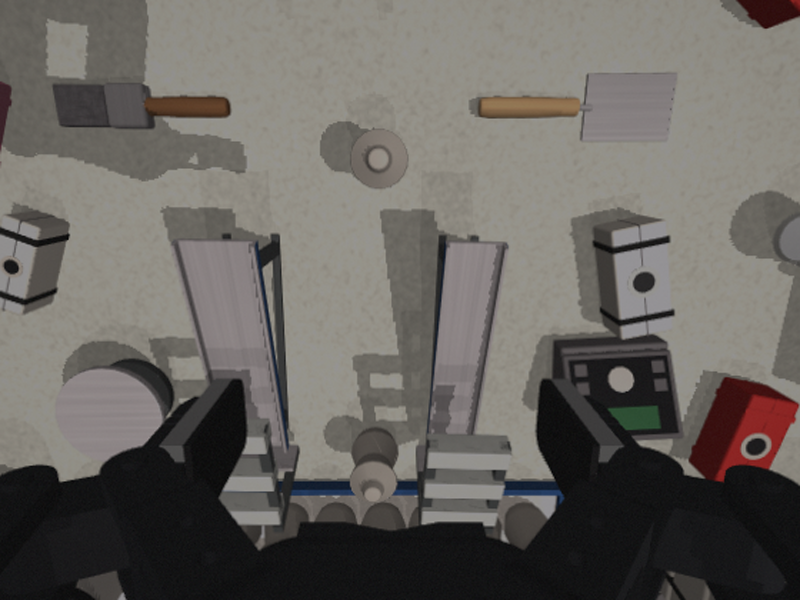

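The wrist view shows (in the 800 px picture) the wide mould at (637,282), the narrow mould at (30,262), the timer key at (621,379), the wide tray on the left from (217,241), the narrow tray on the right from (474,241), and figure_a at (379,158). Next is a closer look at the wide mould.

Call:
apply_moves(
  series=[
    [[0.01, 0.26, 0.1], 0],
    [[0.01, 0.26, 0.1], 0],
    [[0.01, 0.26, 0.1], 0],
    [[0.01, 0.26, 0.1], 0],
    [[0.01, 0.26, 0.1], 0],
    [[0.01, 0.26, 0.1], 0],
  ],
)

```text
clock: 3.85
eef_pos: [0.4386, 0.2914, 0.298]
tcp_rot: [[-1.0, -0.004, -0.003], [-0.004, 1.0, -0.001], [0.003, -0.001, -1.0]]
ft_force: [0.1, -0.4, 0.9]
gripper_width: 0.0855
grasp_force: 0.0
```

Run:
```python
from h import *
st=r.state();print(st["clock"],st["eef_pos"])
im=r.capture("wrist");C=cam("wrist",st);np.save("w2.npy",im)
for n in["wide_mould_center","start_key_top","narrow_lamp_edge"]:
    for d in r.mark_of("wrist",n)[:3]: print(n,np.round(d["pixel"],1),round(d["confidence"],2),onz(C,d["pixel"],.025).round(4))
for d in r.look_for("wrist","wide_mould")[:2]:print(d)
cv2.imwrite("pics/w2.png",cv2.resize(im[:,:,::-1],(800,600),interpolation=cv2.INTER_CUBIC))
```

```text
3.85 [0.43856885 0.29142965 0.29802426]
wide_mould_center [381.  353.6] 0.75 [0.6971 0.445  0.025 ]
wide_mould_center [276.5 219.1] 0.56 [0.4976 0.2948 0.025 ]
start_key_top [268.7 310. ] 0.79 [0.6284 0.2849 0.025 ]
{'box': [242.7, 166.9, 302.5, 272.4], 'confidence': 0.83}
{'box': [357.6, 2.0, 378.3, 9.5], 'confidence': 0.71}
```

View pics/w2.png

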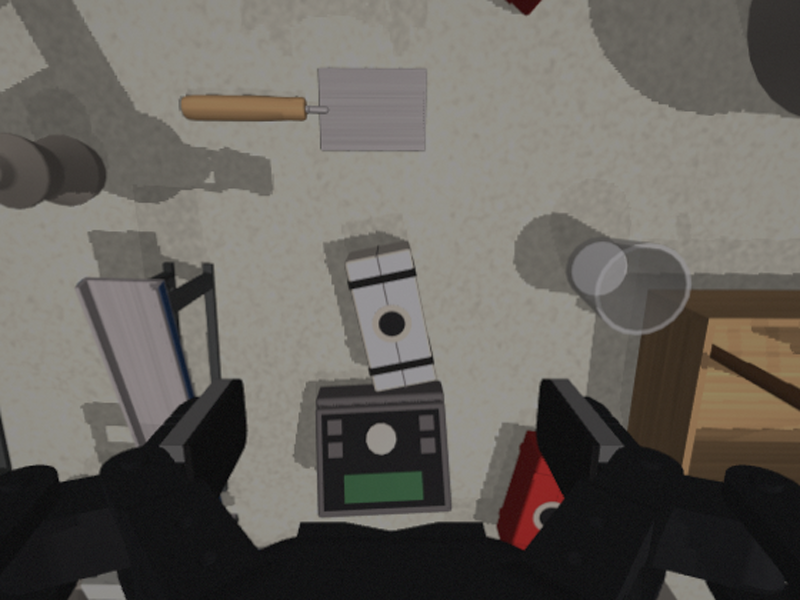

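The closer view shows the wide mould's top with corners at about (347,262), (409,247), (436,375) and (375,390), and its hole at (392,323). The timer key is at (381,438), just beyond it.

Run:
```python
from h import *
def C(p,R=None):
    st=dict(eef_pos=np.array(p),tcp_rot=R if R is not None else np.diag([-1.,1,-1])); return cam("wrist",st)
C1=C([.44956,.03049,.39941],np.array([[-1,0,-.001],[0,1,.001],[.001,.001,-1]]));C2=cam("wrist")
S,D=cam("scene"),cam("side")
q=[onz(C2,np.array(p)*.7,.05) for p in[(347,262),(409,247),(436,375),(375,390),(392,323)]]
print(np.round(q,4)); a=(q[2]+q[3]-q[0]-q[1])/2;print("wide c",np.mean(q[:4],0),"len",np.linalg.norm(a),"w",np.linalg.norm(q[1]-q[0]),"yaw",np.degrees(np.arctan2(a[1],a[0])))
A=np.array
print("key",tri([(S,A([317,295.5])),(D,A([299.6,167.6])),(C1,A([621,379])*.7),(C2,A([381,438])*.7)]))
print("key wrist",tri([(C1,A([621,379])*.7),(C2,A([381,438])*.7)]))
# trays
c,s=np.cos(np.radians(18)),np.sin(np.radians(18))
def w(t,P):
    P=np.atleast_2d(P); h=P[:,0]*c+P[:,2]*s; z=.03-P[:,0]*s+P[:,2]*c
    return np.c_[t[0]+h*np.cos(t[2])-P[:,1]*np.sin(t[2]),t[1]+h*np.sin(t[2])+P[:,1]*np.cos(t[2]),z]
for n,hw,le,obs in [("wide",.036,-.132,[(C1,(175,240),0,-1),(C1,(258,242),0,1),(S,(215,216),1,0),(D,(331,232),1,0),(S,(198,254),2,0)]),
  ("narrow",.027,-.112,[(C1,(442,240),0,-1),(C1,(507,243),0,1),(S,(265,258),1,0),(D,(318,176),1,0),(C2,(80,283),0,-1),(C2,(163,283),0,1)])]:
    def f(t):
        o=[]
        for cm,px,k,sg in obs:
            P=[[-.27,sg*hw,.01],[le,0,.078],[0,0,0]][k]
            px=A(px)*(.7 if cm is not S and cm is not D else 1)
            o+=list(proj(cm,w(t,P))[0]-px)
        return A(o)
    R=least_squares(f,[.71,-.13 if n=="wide" else .1,0],loss="soft_l1",x_scale=[.01,.01,.1])
    print(n,R.x[:2].round(4),np.degrees(R.x[2]).round(2),f(R.x).reshape(-1,2).round(1).tolist())
```

```text
[[0.4498 0.2531 0.05  ]
 [0.4375 0.304  0.05  ]
 [0.5507 0.3287 0.05  ]
 [0.5651 0.275  0.05  ]
 [0.5027 0.2901 0.05  ]]
wide c [0.50079111 0.29019819 0.05      ] len 0.11662352186623809 w 0.0523524065939973 yaw 11.538620224381464
key (array([0.61022725, 0.28279656, 0.04796398]), [np.float64(0.8), np.float64(0.7), np.float64(1.0), np.float64(3.5)])
key wrist (array([0.60651409, 0.27978436, 0.05716513]), [np.float64(1.2), np.float64(1.5)])
wide [ 0.699  -0.1298] -2.23 [[-0.5, -0.3], [0.3, 0.7], [-0.5, -1.6], [0.1, -1.5], [1.0, -0.2]]
narrow [0.7032 0.1078] 0.32 [[3.6, 4.4], [1.8, 2.0], [3.0, -3.2], [-0.3, 1.9], [-0.5, -0.2], [-1.9, -0.5]]
```

Call:
apply_moves(
  series=[
    [[-0.061, 0, 0.06], -0.2],
    [[-0.061, 0, 0.14], -0.2],
    [[-0.061, 0, 0.17], -0.2],
    [[-0.061, 0, 0.215], -0.2],
    [[-0.061, 0, 0.24], -0.2],
    [[-0.061, 0, 0.26], -0.2],
    [[-0.061, 0, 0.262], -0.2],
    [[-0.061, 0, 0.262], -0.2],
  ],
  claw=0,
  grip_force=30,
)

```text
clock: 5.1
eef_pos: [0.5018, 0.2903, 0.0391]
tcp_rot: [[-0.98, -0.199, 0.002], [-0.199, 0.98, 0.001], [-0.002, 0.0, -1.0]]
ft_force: [-0.3, -0.3, -0.5]
gripper_width: 0.0854
grasp_force: 0.0
```

Call:
apply_moves(
  series=[
    [[0, 0, 0], 0],
    [[0, 0, 0], 0],
    [[0, 0, 0], 0],
    [[0, 0, 0], 0],
    [[0, 0, 0], 0],
  ],
  claw=1,
  grip_force=30,
)

```text
clock: 5.72
eef_pos: [0.5017, 0.2911, 0.0396]
tcp_rot: [[-0.98, -0.199, 0.002], [-0.199, 0.98, 0.002], [-0.003, 0.001, -1.0]]
ft_force: [-1.0, 1.4, 6.7]
gripper_width: 0.0547
grasp_force: 31.6
```

Call:
apply_moves(
  series=[
    [[0, 0, -0.04], 0],
    [[0, 0, -0.09], 0],
    [[0, 0, -0.14], 0],
    [[0.005, -0.03, -0.18], 0.02],
    [[0.012, -0.08, -0.187], 0.05],
    [[0.02, -0.135, -0.187], 0.08],
    [[0.03, -0.19, -0.187], 0.12],
    [[0.038, -0.245, -0.187], 0.16],
    [[0.047, -0.3, -0.187], 0.2],
    [[0.056, -0.355, -0.187], 0.23],
    [[0.062, -0.395, -0.187], 0.24],
    [[0.0636, -0.4085, -0.187], 0.24],
  ],
)

```text
clock: 7.22
eef_pos: [0.5186, -0.1249, 0.2232]
tcp_rot: [[-0.999, 0.043, -0.003], [0.043, 0.999, 0.0], [0.003, 0.0, -1.0]]
ft_force: [0.0, 0.3, -4.0]
gripper_width: 0.0542
grasp_force: 34.5
```

Run:
```python
from h import *
im=r.capture("wrist");st=r.state();print(st["eef_pos"],st["gripper_width"],st["ft_force"],st["tcp_rot"].round(3).tolist())
s=r.capture("side")[150:330,200:440];w=im
a=cv2.resize(w,(400,300));b=cv2.resize(s,(400,300),interpolation=cv2.INTER_CUBIC)
cv2.imwrite("pics/p3.png",np.hstack([a,b])[:,:,::-1])
```

```text
[ 0.51887072 -0.12530028  0.22334166] 0.05472704882186698 [ 0.02789508 -1.85326565 -4.13134585] [[-0.999, 0.042, -0.002], [0.042, 0.999, -0.001], [0.002, -0.001, -1.0]]
```

View pics/p3.png

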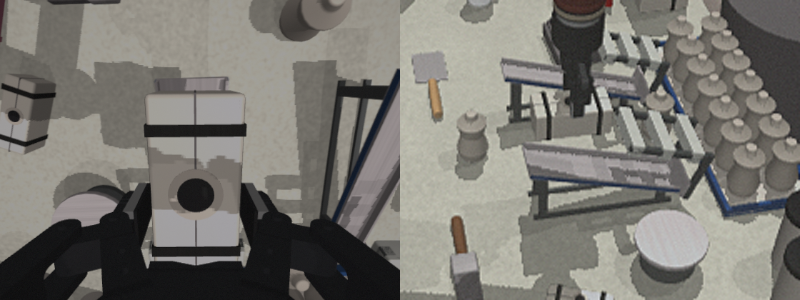

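The wrist half shows the mould held straight, with the tray's upper end just behind it from (158,80) to (228,78), centred on it. The side half shows it level above the right (wide) tray, clear of the lamps. I'll check the alignment from those corners.

Run:
```python
from h import *
C=cam("wrist");
for p in[(158,80),(228,78)]:print(onz(C,np.array(p)*1.4,.1229).round(4))
for p in[(146,95),(243,93),(194,195)]:print("mould",onz(C,np.array(p)*1.4,.223+.0115).round(4))
```

```text
[ 0.4474 -0.1568  0.1229]
[ 0.4483 -0.0894  0.1229]
mould [ 0.4565 -0.1475  0.2345]
mould [ 0.4576 -0.0958  0.2345]
mould [ 0.5158 -0.1244  0.2345]
```

Call:
apply_moves(
  series=[
    [[0, 0, 0.03], 0],
    [[0, 0, 0.06], 0],
    [[0, 0, 0.068], 0],
    [[0, 0, 0.073], 0],
    [[0, 0, 0.077], 0],
    [[0, 0, 0.08], 0],
    [[0, 0, 0.083], 0],
    [[0, 0, 0.083], 0],
  ],
  claw=1,
  grip_force=20,
)

```text
clock: 8.32
eef_pos: [0.5235, -0.1241, 0.1457]
tcp_rot: [[-0.999, 0.04, 0.011], [0.04, 0.999, -0.004], [-0.011, -0.003, -1.0]]
ft_force: [7.6, -0.5, 4.4]
gripper_width: 0.0544
grasp_force: 35.5
```

Call:
apply_moves(
  series=[
    [[0, 0, 0.003], 0],
    [[0, 0, 0.006], 0],
    [[0, 0, 0.009], 0],
    [[0, 0, 0.012], 0],
    [[0, 0, 0.015], 0],
    [[0, 0, 0.015], 0],
  ],
  claw=1,
  grip_force=20,
)

```text
clock: 9.07
eef_pos: [0.5262, -0.1262, 0.1341]
tcp_rot: [[-0.999, 0.039, 0.017], [0.039, 0.999, -0.009], [-0.017, -0.008, -1.0]]
ft_force: [9.9, -4.7, 11.3]
gripper_width: 0.0544
grasp_force: 34.4
```

Call:
apply_moves(
  series=[
    [[0, 0, 0.003], 0],
    [[0, 0, 0.006], 0],
    [[0, 0, 0.008], 0],
    [[0, 0, 0.008], 0],
  ],
  claw=1,
  grip_force=20,
)

```text
clock: 9.57
eef_pos: [0.5255, -0.125, 0.129]
tcp_rot: [[-0.999, 0.039, 0.014], [0.039, 0.999, -0.006], [-0.014, -0.006, -1.0]]
ft_force: [-2.9, 5.0, 27.9]
gripper_width: 0.0548
grasp_force: 43.6
```

Run:
```python
from h import *
im=r.capture("wrist")
s=r.capture("side")[150:330,200:440]
a=cv2.resize(im,(400,300));b=cv2.resize(s,(400,300),interpolation=cv2.INTER_CUBIC)
cv2.imwrite("pics/p4.png",np.hstack([a,b])[:,:,::-1])
```

```text
(no output)
```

View pics/p4.png

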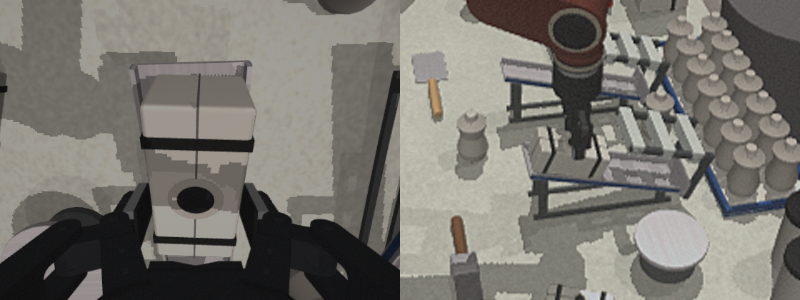

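The side half shows the mould lying flat on the slope. The wrist half shows it between the lips, with its rear end about 10 px inside the tray's upper end. I'll release it, rise, and turn for pushing.

Call:
apply_moves(
  series=[
    [[0, 0, -0.002], 0],
    [[0, 0, -0.004], 0],
    [[0, 0, -0.005], 0],
    [[0, 0, -0.005], 0],
    [[0, 0, -0.04], 0],
    [[0.02, 0, -0.1], 0],
    [[0.06, 0, -0.1], 0.18],
    [[0.12, 0, -0.1], 0.36],
    [[0.15, 0, -0.1], 0.54],
    [[0.15, 0, -0.1], 0.72],
    [[0.15, 0, -0.1], 0.9],
    [[0.15, 0, -0.1], 1.08],
  ],
  claw=0,
)

```text
clock: 11.18
eef_pos: [0.3694, -0.1169, 0.2183]
tcp_rot: [[-0.43, 0.903, -0.001], [0.903, 0.43, 0.0], [0.0, -0.001, -1.0]]
ft_force: [-0.8, 0.6, -0.1]
gripper_width: 0.0852
grasp_force: 0.0
```

Run:
```python
from h import *
k=r.get_calibration("wrist");c=(k["K"],k["k1"],k["mount"][:3,3],k["mount"][:3,:3])
for px in [(243,380),(215,380),(240,384),(557,380),(540,380),(575,380)]:
    p,d=ray(c,np.array(px)*.7)
    for y in(.0427,.057):
        y=y*np.sign(px[0]-400);t=(y-p[1])/d[1];print(px,y,(p+t*d).round(4))
S=cam("scene");s0=r.state();print(s0["joint_pos"].round(1))
r.capture("scene");r.capture("side")
for c in("scene","side"):print([(np.round(d["pixel"],1),round(d["confidence"],2)) for d in r.mark_of(c,"wide_mould_center")])
```

```text
(243, 380) -0.0427 [ 0.0077 -0.0427 -0.0134]
(243, 380) -0.057 [-0.0125 -0.057   0.0301]
(215, 380) -0.0427 [ 0.0173 -0.0427 -0.0342]
(215, 380) -0.057 [ 0.0004 -0.057   0.0024]
(240, 384) -0.0427 [ 0.0078 -0.0427 -0.0163]
(240, 384) -0.057 [-0.0123 -0.057   0.0262]
(557, 380) 0.0427 [ 0.0153  0.0427 -0.0297]
(557, 380) 0.057 [-0.0026  0.057   0.009 ]
(540, 380) 0.0427 [ 0.0092  0.0427 -0.0167]
(540, 380) 0.057 [-0.0107  0.057   0.0264]
(575, 380) 0.0427 [ 0.0204  0.0427 -0.0408]
(575, 380) 0.057 [ 0.0043  0.057  -0.0059]
[-28.6 -32.5 122.7  -0.   89.9 -54.1]
[(array([230.5, 204. ]), 0.93), (array([352.6, 348.9]), 0.83), (array([395.8, 221. ]), 0.57), (array([319.7, 297.6]), 0.22)]
[(array([177.6, 172.3]), 0.95), (array([305.7, 336.6]), 0.66), (array([300.7, 241.8]), 0.59), (array([310.9, 142.3]), 0.58), (array([332.7, 383.8]), 0.33)]
```

Call:
apply_moves(
  series=[
    [[0, 0, 0], 0.18],
    [[-0.005, 0.01, 0], 0.36],
    [[-0.016, 0.0286, 0.02], 0.483],
    [[-0.016, 0.0286, 0.05], 0.483],
    [[-0.016, 0.0286, 0.072], 0.483],
    [[-0.016, 0.0286, 0.072], 0.483],
    [[-0.016, 0.0286, 0.072], 0.483],
  ],
  claw=0.35,
)

```text
clock: 12.25
eef_pos: [0.4029, -0.1191, 0.1477]
tcp_rot: [[0.031, 1.0, 0.001], [1.0, -0.031, -0.001], [-0.001, 0.001, -1.0]]
ft_force: [0.8, 0.4, 0.2]
gripper_width: 0.0549
grasp_force: 0.0
```

Run:
```python
from h import *
print(tri([(cam("scene"),np.array([230.5,204])),(cam("side"),np.array([300.7,241.8]))]))
im=r.capture("wrist");s=r.capture("side")[170:320,220:420]
a=cv2.resize(im,(400,300));b=cv2.resize(s,(400,300),interpolation=cv2.INTER_CUBIC)
cv2.imwrite("pics/p5.png",np.hstack([a,b])[:,:,::-1])
```

```text
(array([ 0.51595653, -0.12605983,  0.11601091]), [np.float64(0.5), np.float64(0.6)])
```

View pics/p5.png

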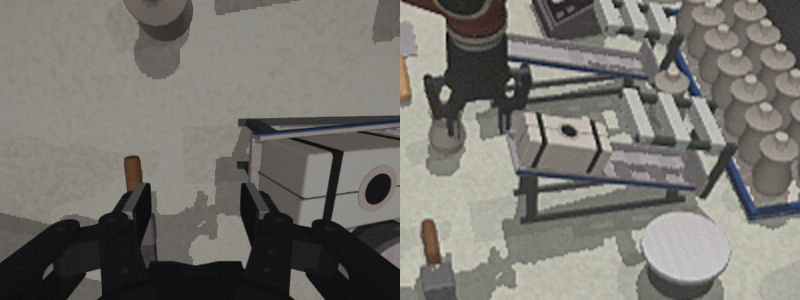

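The side half shows the mould flat on the tray, but the open finger knuckles bulge wider than the tips and would meet the lamp bars. I'll push with closed fingers in the original orientation instead, with the body staying just above the bars.

Call:
apply_moves(
  series=[
    [[0, -0.02, -0.04], 0],
    [[0, -0.02, -0.05], -0.18],
    [[0, -0.02, -0.05], -0.36],
    [[0, -0.02, -0.05], -0.54],
    [[0, -0.02, -0.05], -0.72],
    [[0, -0.02, -0.05], -0.9],
    [[0, -0.02, -0.05], -1.08],
    [[0, -0.01, -0.05], -1.26],
    [[0, 0.02, -0.05], -1.44],
    [[0.0006, 0.0345, -0.035], -1.571],
    [[0.0006, 0.0345, -0.02], -1.571],
    [[0.0006, 0.0345, -0.0195], -1.571],
  ],
  claw=1,
)

```text
clock: 13.85
eef_pos: [0.4358, -0.119, 0.1649]
tcp_rot: [[-0.999, 0.033, -0.003], [0.033, 0.999, 0.001], [0.003, 0.001, -1.0]]
ft_force: [-0.1, -0.3, 0.3]
gripper_width: -0.0003
grasp_force: 0.0
```

Call:
apply_moves(
  series=[
    [[-0.012, 0, 0.0039], 0],
    [[-0.024, 0, 0.0078], 0],
    [[-0.036, 0, 0.0117], 0],
    [[-0.048, 0, 0.0156], 0],
    [[-0.06, 0, 0.0195], 0],
    [[-0.072, 0, 0.0234], 0],
    [[-0.084, 0, 0.0273], 0],
    [[-0.096, 0, 0.0312], 0],
    [[-0.106, 0, 0.0345], 0],
    [[-0.114, 0, 0.037], 0],
    [[-0.12, 0, 0.039], 0],
    [[-0.12, 0, 0.039], 0],
  ],
)

```text
clock: 15.35
eef_pos: [0.5584, -0.1233, 0.1275]
tcp_rot: [[-0.999, 0.032, 0.002], [0.032, 0.999, -0.0], [-0.002, -0.0, -1.0]]
ft_force: [-0.5, -0.2, 3.5]
gripper_width: -0.0005
grasp_force: 1.7
```

Run:
```python
from h import *
r.capture("scene");s=r.capture("side")
a=[d["pixel"] for d in r.mark_of("scene","wide_mould_center") if abs(d["pixel"][0]-215)<35 and abs(d["pixel"][1]-225)<40]
b=[d["pixel"] for d in r.mark_of("side","wide_mould_center") if abs(d["pixel"][0]-330)<40 and abs(d["pixel"][1]-245)<30]
print(a,b, tri([(cam("scene"),np.array(a[0])),(cam("side"),np.array(b[0]))]) if a and b else 0)
im=r.capture("wrist")
cv2.imwrite("pics/p6.png",np.hstack([cv2.resize(im,(400,300)),cv2.resize(s[170:320,220:420],(400,300),interpolation=cv2.INTER_CUBIC)])[:,:,::-1])
```

```text
[[216.1, 224.8]] [[331.4, 245.5]] (array([ 0.60129548, -0.12743658,  0.08772094]), [np.float64(0.4), np.float64(0.5)])
```

View pics/p6.png

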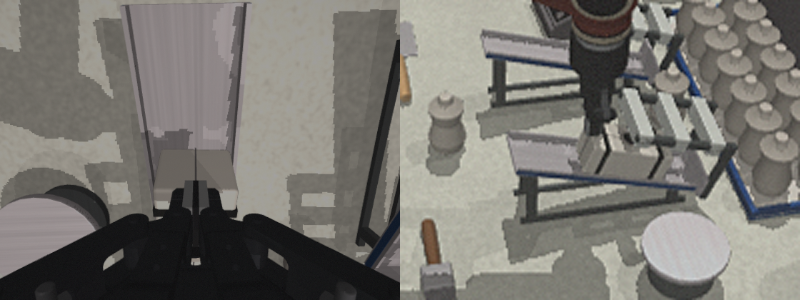

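The side half shows the wide mould well under the bars with the fingers at its rear end. The wrist half shows its rear face at rows 150–190. I'll check numerically where the rear end is.

```bash
cat >> h.py <<'E'
cs,sn=np.cos(np.radians(18)),np.sin(np.radians(18))
WB=[.699,-.1298,np.radians(-2.2)]
def bed(t,P):
    P=np.atleast_2d(P); h=P[:,0]*cs+P[:,2]*sn; z=.03-P[:,0]*sn+P[:,2]*cs
    return np.c_[t[0]+h*np.cos(t[2])-P[:,1]*np.sin(t[2]),t[1]+h*np.sin(t[2])+P[:,1]*np.cos(t[2]),z]
E
python3 - <<'E'
from h import *
W,D=cam("wrist"),cam("side")
for xc in(-.087,-.1,-.111):
    P=bed(WB,[[xc-.06,-.028,0],[xc-.06,.028,0],[xc-.06,-.028,.05],[xc-.06,.028,.05]])
    print(xc,"wrist400",(proj(W,P)/1.4).round(0).tolist(),"sidecrop",((proj(D,P)-[220,170])*2+[400,0]).round(0).tolist())
st=r.state();T=[st["eef_pos"]+st["tcp_rot"]@np.array([sx*.011,0,.019]) for sx in(1,-1)]
print("tip rear/front wrist",(proj(W,T)/1.4).round(),"side",((proj(D,T)-[220,170])*2+[400,0]).round())
U=bed(WB,[[-.27,-.036,.01],[-.27,.036,.01]]);print("upper end wrist",(proj(W,U)/1.4).round())
E
```

```text
-0.087 wrist400 [[161.0, 167.0], [227.0, 167.0], [152.0, 212.0], [235.0, 212.0]] sidecrop [[596.0, 174.0], [587.0, 145.0], [609.0, 149.0], [600.0, 120.0]]
-0.1 wrist400 [[160.0, 154.0], [228.0, 155.0], [151.0, 198.0], [237.0, 198.0]] sidecrop [[587.0, 173.0], [579.0, 144.0], [600.0, 148.0], [592.0, 119.0]]
-0.111 wrist400 [[159.0, 143.0], [229.0, 143.0], [149.0, 185.0], [238.0, 186.0]] sidecrop [[580.0, 172.0], [572.0, 143.0], [593.0, 147.0], [584.0, 118.0]]
tip rear/front wrist [[195. 166.]
 [195. 194.]] side [[584. 143.]
 [599. 141.]]
upper end wrist [[127.  -5.]
 [262.  -4.]]
```

Call:
apply_moves(
  series=[
    [[-0.003, 0, 0.001], 0],
    [[-0.006, 0, 0.002], 0],
    [[-0.009, 0, 0.003], 0],
    [[-0.012, 0, 0.004], 0],
    [[-0.012, 0, 0.004], 0],
  ],
)

```text
clock: 16.23
eef_pos: [0.5686, -0.1237, 0.1239]
tcp_rot: [[-0.999, 0.032, -0.001], [0.032, 0.999, -0.0], [0.001, -0.0, -1.0]]
ft_force: [-2.5, 0.6, 7.3]
gripper_width: -0.0004
grasp_force: 3.7
```

```bash
cat > q.py <<'E'
from h import *
import sys
st=r.state();W=cam("wrist",st);im=r.capture("wrist");s=r.capture("side")
print(st["eef_pos"].round(4),st["ft_force"].round(1))
g=cv2.cvtColor(im,cv2.COLOR_RGB2GRAY).astype(float)
n=sys.argv[1];np.save(n+"w.npy",im);np.save(n+"s.npy",s)
# column profile either side of fingers, rows 180-310
for c0 in(235,310):
    p=g[170:320,c0:c0+12].mean(1); d=np.abs(np.diff(cv2.GaussianBlur(p[:,None],(1,5),0)[:,0]))
    k=[i for i in range(2,len(d)-2) if d[i]==d[i-2:i+3].max() and d[i]>4]; print(c0,[(170+i,round(d[i],1)) for i in k])
E
python3 q.py a1
```

```text
[ 0.5686 -0.1237  0.1239] [-2.5  0.6  7.3]
235 [(184, np.float64(14.3)), (267, np.float64(6.9)), (292, np.float64(6.0))]
310 [(174, np.float64(6.6)), (209, np.float64(6.2)), (265, np.float64(11.0)), (293, np.float64(34.3))]
```

Run:
```python
import numpy as np,cv2
w=np.load("a1w.npy")[170:320,190:350];s=np.load("a1s.npy")[200:280,270:376]
a=cv2.resize(w,(400,375),interpolation=cv2.INTER_CUBIC);b=cv2.resize(s,(400,302),interpolation=cv2.INTER_CUBIC)
b=cv2.copyMakeBorder(b,0,73,0,0,cv2.BORDER_CONSTANT)
o=cv2.convertScaleAbs(np.hstack([a,b]),alpha=1.5,beta=10)
cv2.imwrite("pics/p7.png",o[:,:,::-1])
```

```text
(no output)
```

View pics/p7.png

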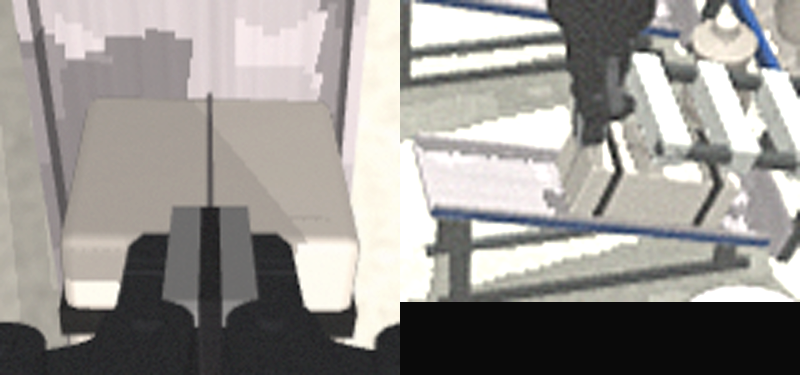

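Run:
```python
from h import *
W,D=cam("wrist"),cam("side");st=r.state()
for o in(-.005,.005,.012,.019):
  for x in(.011,-.011):
    T=st["eef_pos"]+st["tcp_rot"]@np.array([x,0,o]);print(o,x,"wrist row",proj(W,T)[0].round(1),"side7",((proj(D,T)[0]-[270,200])*3.77+[400,0]).round(0))
for xc in(-.077,-.085,-.093,-.1):
    P=bed(WB,[[xc-.06,0,0],[xc-.06,0,.05],[xc-.06,-.028,0],[xc-.06,-.028,.05],[xc-.06,.028,.05]])
    print(xc,proj(W,P)[:2,1].round(0),"side7",((proj(D,P)-[270,200])*3.77+[400,0]).round(0)[2:].tolist())
```

```text
-0.005 0.011 wrist row [273.6 250.4] side7 [574. 136.]
-0.005 -0.011 wrist row [273.6 295.6] side7 [604. 132.]
0.005 0.011 wrist row [273.6 242.3] side7 [573. 145.]
0.005 -0.011 wrist row [273.6 285. ] side7 [603. 142.]
0.012 0.011 wrist row [273.7 237.1] side7 [573. 152.]
0.012 -0.011 wrist row [273.6 278.3] side7 [602. 149.]
0.019 0.011 wrist row [273.7 232.3] side7 [572. 159.]
0.019 -0.011 wrist row [273.6 272.2] side7 [602. 155.]
-0.077 [232. 295.] side7 [[593.0, 216.0], [618.0, 169.0], [601.0, 115.0]]
-0.085 [221. 283.] side7 [[583.0, 215.0], [608.0, 168.0], [591.0, 113.0]]
-0.093 [210. 270.] side7 [[573.0, 214.0], [598.0, 167.0], [581.0, 112.0]]
-0.1 [200. 259.] side7 [[564.0, 213.0], [589.0, 165.0], [573.0, 111.0]]
```

The enlarged view shows the fingertips (wrist crop row 207, side crop (590,142)) standing on the mould's rear top edge rather than behind it, so the tips are higher than assumed. I'll back off and feel for the bed to calibrate the tip height.

Call:
apply_moves(
  series=[
    [[0, 0, -0.012], 0],
    [[0.02, 0, -0.015], 0],
    [[0.052, 0, -0.012], 0],
    [[0.052, 0, 0.0], 0],
    [[0.052, 0, 0.009], 0],
    [[0.052, 0, 0.009], 0],
  ],
)

```text
clock: 17.08
eef_pos: [0.5166, -0.1216, 0.1128]
tcp_rot: [[-0.999, 0.032, -0.002], [0.032, 0.999, 0.001], [0.002, 0.001, -1.0]]
ft_force: [-0.5, 0.1, 0.4]
gripper_width: -0.0003
grasp_force: 0.0
```

Call:
apply_moves(
  series=[
    [[0, 0, 0.002], 0],
    [[0, 0, 0.004], 0],
    [[0, 0, 0.006], 0],
    [[0, 0, 0.006], 0],
  ],
)

```text
clock: 17.58
eef_pos: [0.5169, -0.1218, 0.108]
tcp_rot: [[-0.999, 0.032, -0.0], [0.032, 0.999, 0.0], [0.0, 0.0, -1.0]]
ft_force: [-0.1, -0.6, -0.5]
gripper_width: -0.0
grasp_force: 0.0
```

Call:
apply_moves(
  series=[
    [[0, 0, 0.002], 0],
    [[0, 0, 0.004], 0],
    [[0, 0, 0.006], 0],
    [[0, 0, 0.006], 0],
  ],
)

```text
clock: 18.08
eef_pos: [0.5167, -0.1218, 0.1019]
tcp_rot: [[-0.999, 0.032, -0.0], [0.032, 0.999, 0.0], [0.0, 0.0, -1.0]]
ft_force: [0.2, -0.1, -0.5]
gripper_width: 0.0
grasp_force: 0.0
```

Call:
apply_moves(
  series=[
    [[0, 0, 0.002], 0],
    [[0, 0, 0.004], 0],
    [[0, 0, 0.005], 0],
    [[0, 0, 0.005], 0],
  ],
)

```text
clock: 18.58
eef_pos: [0.5168, -0.1219, 0.097]
tcp_rot: [[-0.999, 0.032, -0.0], [0.032, 0.999, 0.0], [0.0, 0.0, -1.0]]
ft_force: [-0.8, -0.1, -0.0]
gripper_width: 0.0001
grasp_force: 0.0
```

Call:
apply_moves(
  series=[
    [[0, 0, 0.002], 0],
    [[0, 0, 0.004], 0],
    [[0, 0, 0.005], 0],
    [[0, 0, 0.005], 0],
  ],
)

```text
clock: 19.08
eef_pos: [0.5168, -0.1219, 0.0921]
tcp_rot: [[-0.999, 0.032, -0.0], [0.032, 0.999, 0.0], [0.0, 0.0, -1.0]]
ft_force: [-0.2, 0.5, 0.1]
gripper_width: -0.0001
grasp_force: 0.0
```

No bed contact down to TCP z = 0.092, so the tips end about at the TCP. That means the gripper body would meet the lamp bars in a low push right to the stop. I'll push just under the mould's top edge with the body clearing the bars, briskly enough that the last centimetre slides on its own, well below 0.7 m/s.

Call:
apply_moves(
  series=[
    [[0, 0, -0.012], 0],
    [[0, 0, -0.022], 0],
    [[0, 0, -0.022], 0],
    [[-0.051, 0, -0.022], 0],
    [[-0.051, 0, -0.022], 0],
    [[-0.02, 0, -0.022], 0],
    [[-0.0, 0, -0.03], 0],
    [[-0.0, 0, -0.03], 0],
  ],
)

```text
clock: 20.08
eef_pos: [0.5161, -0.1219, 0.1228]
tcp_rot: [[-0.999, 0.032, 0.001], [0.032, 0.999, -0.0], [-0.001, -0.0, -1.0]]
ft_force: [0.1, 0.1, -0.1]
gripper_width: 0.0001
grasp_force: 0.0
```

```bash
cat > q2.py <<'E'
from h import *
import sys
st=r.state();im=r.capture("wrist");W=cam("wrist",st);np.save("q2.npy",im)
g=cv2.cvtColor(im,cv2.COLOR_RGB2GRAY).astype(float)
t=eval(sys.argv[1]);hw=float(sys.argv[2]);L=float(sys.argv[3])
# rectify bed strip beside fingers: sample x at lane offsets along rear bottom, z=0
xs=np.arange(-.22,-.06,.001)
for y in(-hw*.85,-hw*.65,hw*.65,hw*.85):
    p=proj(W,bed(t,np.c_[xs,np.full_like(xs,y),0*xs])).astype(np.float32)
    v=cv2.remap(g.astype(np.float32),p[:,0].reshape(-1,1),p[:,1].reshape(-1,1),cv2.INTER_LINEAR)[:,0]
    d=np.diff(cv2.GaussianBlur(v[:,None],(1,5),0)[:,0]);k=[i for i in range(2,len(d)-2) if abs(d[i])==np.abs(d[i-2:i+3]).max() and abs(d[i])>4]
    print(y,[(round(xs[i],3),int(d[i])) for i in k])
E
python3 q2.py WB .028 .12
python3 - <<'E'
from h import *
r.capture("scene");r.capture("side");C=dict(scene=cam("scene"),side=cam("side"))
for c in C:
    e=proj(C[c],bed(WB,[[-.06,0,.025]]))[0];print(c,e.round(0),[(np.round(d["pixel"],0).tolist(),round(d["confidence"],2)) for d in r.mark_of(c,"wide_mould_center") if np.linalg.norm(d["pixel"]-e)<45])
    print([np.round(d["box"]).tolist() for d in r.look_for(c,"wide_mould") if np.linalg.norm((np.array(d["box"][:2])+d["box"][2:])/2-e)<45])
E
```

```text
-0.023799999999999998 [(np.float64(-0.187), 10), (np.float64(-0.152), -37)]
-0.0182 [(np.float64(-0.218), -14), (np.float64(-0.188), 11), (np.float64(-0.173), -28)]
0.0182 [(np.float64(-0.176), -38)]
0.023799999999999998 [(np.float64(-0.212), -7), (np.float64(-0.207), 12), (np.float64(-0.19), 5), (np.float64(-0.156), -22)]
scene [207. 237.] [([210.0, 234.0], 0.68)]
[[196.0, 221.0, 222.0, 258.0]]
side [347. 247.] [([346.0, 248.0], 0.79)]
[[323.0, 231.0, 372.0, 261.0]]
```

Call:
apply_moves(
  series=[
    [[0.06, 0, -0.04], 0],
    [[0.1, 0, -0.1], 0],
    [[0.1, 0, -0.13], 0],
    [[0.1, 0, -0.13], 0],
    [[0.1, 0, -0.13], 0],
  ],
  claw=0,
)

```text
clock: 21.05
eef_pos: [0.417, -0.1186, 0.2517]
tcp_rot: [[-0.999, 0.032, -0.0], [0.032, 0.999, 0.0], [0.0, 0.0, -1.0]]
ft_force: [0.6, 1.1, -0.6]
gripper_width: 0.0853
grasp_force: 0.0
```

```bash
python3 q2.py WB .028 .12
python3 - <<'E'
from h import *
st=r.state();W=cam("wrist",st);D=cam("side");S=cam("scene");print(st["eef_pos"])
for n in ["wide_mould_center","narrow_mould_center","wide_lamp_edge","narrow_lamp_edge"]:
    print(n,[(np.round(d["pixel"],0).tolist(),round(d["confidence"],2)) for d in r.mark_of("wrist",n)][:3])
print([np.round(d["box"]) for d in r.look_for("wrist","wide_mould")])
for xc in(-.06,-.07,-.08):
    P=np.array([[xc+a*.06,b*.028,c] for a in(-1,1) for b in(-1,1) for c in(0,.05)])
    for n,c in(("side",D),("scene",S),("wrist",W)):
        p=proj(c,bed(WB,P));print(xc,n,p.min(0).round(0),p.max(0).round(0),"center",proj(c,bed(WB,[[xc,0,.025]]))[0].round(0))
# edges along bed behind lamp
E
```

```text
-0.023799999999999998 [(np.float64(-0.115), -9)]
-0.0182 [(np.float64(-0.115), -9)]
0.0182 [(np.float64(-0.116), -10)]
0.023799999999999998 [(np.float64(-0.216), -5), (np.float64(-0.207), 6), (np.float64(-0.195), -5), (np.float64(-0.192), 4), (np.float64(-0.116), -8)]
[ 0.41668912 -0.11845732  0.2507118 ]
wide_mould_center [([374.0, 388.0], 0.34)]
narrow_mould_center [([10.0, 120.0], 0.83), ([70.0, 245.0], 0.55)]
wide_lamp_edge []
narrow_lamp_edge []
[array([243., 338., 296., 369.])]
-0.06 side [322. 231.] [373. 262.] center [347. 247.]
-0.06 scene [187. 216.] [226. 258.] center [207. 237.]
-0.06 wrist [243. 337.] [300. 439.] center [272. 389.]
-0.07 side [319. 231.] [369. 262.] center [344. 247.]
-0.07 scene [189. 214.] [228. 256.] center [209. 235.]
-0.07 wrist [243. 331.] [301. 435.] center [272. 384.]
-0.08 side [316. 230.] [366. 262.] center [341. 246.]
-0.08 scene [191. 212.] [230. 253.] center [211. 232.]
-0.08 wrist [242. 325.] [301. 431.] center [272. 379.]
```

The side box (323–372, 231–261) matches the home projection (322–373, 231–262). The wrist edges put the rear end at x ≈ -0.116 on all four lines, so the wide mould is home and square. Next is the narrow mould.

Call:
apply_moves(
  series=[
    [[-0.0204, -0.2304, -0.05], 0],
    [[-0.0204, -0.2304, -0.05], 0],
    [[-0.0204, -0.2304, -0.05], 0],
    [[-0.0204, -0.2304, -0.05], 0],
    [[-0.0204, -0.2304, -0.05], 0],
    [[-0.0204, -0.2304, -0.05], 0],
  ],
)

```text
clock: 22.1
eef_pos: [0.4299, -0.3491, 0.3012]
tcp_rot: [[-0.999, 0.032, -0.001], [0.032, 0.999, 0.002], [0.001, 0.002, -1.0]]
ft_force: [0.0, 0.9, -0.6]
gripper_width: 0.0856
grasp_force: 0.0
```

Run:
```python
from h import *
st=r.state();W=cam("wrist",st);im=r.capture("wrist");print(st["eef_pos"],st["joint_pos"].round(0))
np.save("n1.npy",im);np.save("n1pose.npy",np.c_[st["tcp_rot"],st["eef_pos"]])
for d in r.mark_of("wrist","narrow_mould_center")[:4]:print(np.round(d["pixel"],0),round(d["confidence"],2),onz(W,d["pixel"],.025).round(3))
hsv=cv2.cvtColor(im,cv2.COLOR_RGB2HSV)
for d in r.look_for("wrist","narrow_mould")[:4]:
    b=np.round(d["box"]).astype(int);c=hsv[(b[1]+b[3])//2-8:(b[1]+b[3])//2+8,b[0]:b[2]].reshape(-1,3);print(b,round(d["confidence"],2),"hsv med",np.median(c,0))
```

```text
[ 0.42990012 -0.34914188  0.30123741] [ -47.   -9.   97.    0.   92. -135.]
[268. 211.] 0.87 [ 0.479 -0.358  0.025]
[238. 100.] 0.81 [ 0.344 -0.388  0.025]
[243 168 298 258] 0.65 hsv med [ 23.  18. 141.]
[203  48 266 145] 0.63 hsv med [ 24.  29. 138.]
```

Run:
```python
from h import *
im=np.load("n1.npy");P=np.load("n1pose.npy");W=cam("wrist",dict(tcp_rot=P[:,:3],eef_pos=P[:,3]))
g=cv2.GaussianBlur(cv2.cvtColor(im,cv2.COLOR_RGB2GRAY),(5,5),0).astype(np.float32)
hsv=cv2.cvtColor(im,cv2.COLOR_RGB2HSV);b=np.s_[160:265,235:305]
print("center pix hsv",hsv[195:200,262:275].reshape(-1,3).mean(0),"table",hsv[270:280,240:250].reshape(-1,3).mean(0), "other",hsv[110:114,225:235].reshape(-1,3).mean(0))
G=cv2.GaussianBlur(np.hypot(cv2.Sobel(g,cv2.CV_32F,1,0),cv2.Sobel(g,cv2.CV_32F,0,1)),(3,3),0); G=np.minimum(G,80)
t=np.linspace(-1,1,40);e=np.r_[np.c_[t*.05,0*t+.019],np.c_[t*.05,0*t-.019],np.c_[0*t+.05,t*.019],np.c_[0*t-.05,t*.019]]
best=[]
for x in np.arange(.46,.505,.002):
  for y in np.arange(-.375,-.34,.002):
    for a in np.radians(np.arange(-36,37,2)):
      q=e@np.array([[np.cos(a),np.sin(a)],[-np.sin(a),np.cos(a)]])
      p=proj(W,np.c_[q+[x,y],0*q[:,0]+.05]).astype(np.float32)
      best.append((cv2.remap(G,p[:,0][:,None],p[:,1][:,None],1).mean(),x,y,np.degrees(a)))
best.sort(reverse=True);print(np.round(best[:6],3))
_,m=cv2.threshold(g.astype(np.uint8)[b],0,255,cv2.THRESH_OTSU);m=cv2.morphologyEx(m,cv2.MORPH_CLOSE,np.ones((9,9)));print(m.mean()/255)
c=max(cv2.findContours(m,0,2)[0],key=cv2.contourArea)+np.array([[235,160]]);R=cv2.boxPoints(cv2.minAreaRect(c));print(R.round(0).tolist(),[onz(W,p,.05)[:2].round(3).tolist() for p in R])
```

```text
center pix hsv [128.95384615   5.27692308 137.12307692] table [ 23.09  19.22 141.12] other [130.325  68.275 139.8  ]
[[ 52.077   0.468  -0.375 -20.   ]
 [ 51.246   0.472  -0.353 -20.   ]
 [ 50.985   0.468  -0.375 -22.   ]
 [ 50.769   0.472  -0.353 -18.   ]
 [ 50.712   0.474  -0.353 -20.   ]
 [ 50.659   0.474  -0.353 -18.   ]]
0.8005442176870748
[[235.0, 160.0], [304.0, 160.0], [304.0, 264.0], [235.0, 264.0]] [[0.41, -0.393], [0.413, -0.313], [0.543, -0.314], [0.54, -0.401]]
```

Run:
```python
from h import *
im=np.load("n1.npy");P=np.load("n1pose.npy");W=cam("wrist",dict(tcp_rot=P[:,:3],eef_pos=P[:,3]))
hsv=cv2.cvtColor(cv2.GaussianBlur(im,(5,5),0),cv2.COLOR_RGB2HSV);m=((hsv[...,1]<12)|(hsv[...,2]<45)).astype(np.uint8);v=m.copy()
k=np.zeros_like(m);k[150:275,225:315]=1;m=cv2.morphologyEx(m*k,cv2.MORPH_OPEN,np.ones((5,5)))
c=max(cv2.findContours(m,0,2)[0],key=cv2.contourArea);R=cv2.boxPoints(cv2.minAreaRect(c));print(cv2.boundingRect(c),cv2.contourArea(c),R.round(0).tolist());print([onz(W,p,.05)[:2].round(3).tolist() for p in R])
# dark hole
d=((hsv[195:235,250:290,2]<60)).astype(np.uint8);n,l,s,ct=cv2.connectedComponentsWithStats(d)
for i in range(1,n):print(s[i].tolist(),(ct[i]+[250,195]).round(1),onz(W,ct[i]+[250,195],.05).round(4))
for (x,y) in((.468,-.375),(.473,-.353),(.479,-.358)):
    a=np.radians(-20);q=np.array([[.05,.019],[.05,-.019],[-.05,-.019],[-.05,.019]])@np.array([[np.cos(a),np.sin(a)],[-np.sin(a),np.cos(a)]])
    p=proj(W,np.c_[q+[x,y],[.05]*4]);mm=np.zeros_like(m);cv2.fillPoly(mm,[p.round().astype(np.int32)],1);print(x,y,p.round(0).tolist(),(v*mm).sum()/mm.sum())
```

```text
(258, 179, 37, 44) 898.5 [[255.0, 214.0], [268.0, 177.0], [296.0, 187.0], [283.0, 224.0]]
[[0.476, -0.373], [0.431, -0.356], [0.444, -0.323], [0.489, -0.339]]
[24, 0, 16, 6, 50] [283.6 196.7] [ 0.4553 -0.3379  0.05  ]
[13, 20, 11, 10, 84] [268.3 219.3] [ 0.4828 -0.357   0.05  ]
0.468 -0.375 [[256.0, 249.0], [226.0, 241.0], [250.0, 163.0], [281.0, 174.0]] 0.2961854899027674
0.473 -0.353 [[273.0, 253.0], [244.0, 244.0], [269.0, 167.0], [300.0, 177.0]] 0.676481691204228
0.479 -0.358 [[270.0, 257.0], [240.0, 248.0], [265.0, 172.0], [296.0, 182.0]] 0.7182195397963033
```

Call:
apply_moves(
  series=[
    [[-0.04, -0.005, 0.05], 0.15],
    [[-0.0513, -0.0063, 0.11], 0.318],
    [[-0.0513, -0.0063, 0.165], 0.318],
    [[-0.0513, -0.0063, 0.215], 0.318],
    [[-0.0513, -0.0063, 0.245], 0.318],
    [[-0.0513, -0.0063, 0.264], 0.318],
    [[-0.0513, -0.0063, 0.267], 0.318],
    [[-0.0513, -0.0063, 0.267], 0.318],
  ],
  claw=0,
)

```text
clock: 23.25
eef_pos: [0.482, -0.3581, 0.0367]
tcp_rot: [[-0.94, 0.342, 0.002], [0.342, 0.94, -0.002], [-0.002, -0.001, -1.0]]
ft_force: [0.8, 0.0, -0.3]
gripper_width: 0.0856
grasp_force: 0.0
```

Call:
apply_moves(
  series=[
    [[0, 0, 0], 0],
    [[0, 0, 0], 0],
    [[0, 0, 0], 0],
    [[0, 0, 0], 0],
    [[0, 0, 0], 0],
  ],
  claw=1,
  grip_force=30,
)

```text
clock: 23.88
eef_pos: [0.4816, -0.3579, 0.0363]
tcp_rot: [[-0.939, 0.343, 0.001], [0.343, 0.939, -0.001], [-0.001, -0.0, -1.0]]
ft_force: [-0.5, 1.9, 4.8]
gripper_width: 0.037
grasp_force: 30.3
```

Call:
apply_moves(
  series=[
    [[0, 0, -0.04], 0],
    [[0, 0, -0.09], 0],
    [[0.005, 0.02, -0.14], 0],
    [[0.018, 0.065, -0.18], -0.04],
    [[0.032, 0.117, -0.19], -0.08],
    [[0.047, 0.173, -0.19], -0.13],
    [[0.062, 0.228, -0.19], -0.18],
    [[0.077, 0.283, -0.19], -0.23],
    [[0.092, 0.338, -0.19], -0.28],
    [[0.107, 0.393, -0.19], -0.33],
    [[0.119, 0.435, -0.19], -0.355],
    [[0.1226, 0.449, -0.19], -0.355],
  ],
)

```text
clock: 25.38
eef_pos: [0.5191, 0.1083, 0.224]
tcp_rot: [[-1.0, -0.008, -0.002], [-0.008, 1.0, -0.0], [0.002, -0.0, -1.0]]
ft_force: [-0.1, -0.5, -1.4]
gripper_width: 0.0374
grasp_force: 31.4
```

Call:
apply_moves(
  series=[
    [[0, 0, 0], 0],
    [[0, 0, 0], 0],
  ],
)

```text
clock: 25.62
eef_pos: [0.5197, 0.105, 0.2248]
tcp_rot: [[-1.0, -0.004, -0.001], [-0.004, 1.0, -0.001], [0.001, -0.001, -1.0]]
ft_force: [0.1, -0.7, -1.7]
gripper_width: 0.0374
grasp_force: 31.4
```

Run:
```python
from h import *
st=r.state();W=cam("wrist",st);im=r.capture("wrist");print(st["eef_pos"],st["tcp_rot"].round(3).tolist(),st["gripper_width"],st["ft_force"].round(1))
np.save("n2.npy",im)
g=cv2.GaussianBlur(cv2.cvtColor(im,cv2.COLOR_RGB2GRAY),(5,5),0)
# upper end plane: scan rows across at several world x on plane of lip tops / bed
def bedz(h): return .03-h*np.tan(np.radians(18))
for X,z in((.452,.119),(.458,.117),(.464,.115),(.470,.113)):
    ys=np.arange(.05,.17,.0005);p=proj(W,np.c_[0*ys+X,ys,0*ys+z]).astype(np.float32)
    v=cv2.remap(g,p[:,0][:,None],p[:,1][:,None],1)[:,0].astype(float);d=np.diff(v)
    print(X,[(round(ys[i],3),int(d[i])) for i in range(3,len(d)-3) if abs(d[i])==np.abs(d[i-3:i+4]).max() and abs(d[i])>2.5])
for y in(.095,.1,.108,.115,.12):
    xs=np.arange(.42,.49,.0005);p=proj(W,np.c_[xs,0*xs+y,.113+0*xs]).astype(np.float32)
    v=cv2.remap(g,p[:,0][:,None],p[:,1][:,None],1)[:,0].astype(float);d=np.diff(v)
    print("y",y,[(round(xs[i],3),int(d[i])) for i in range(3,len(d)-3) if abs(d[i])==np.abs(d[i-3:i+4]).max() and abs(d[i])>2.5])
```

```text
[0.519741   0.1050487  0.22479491] [[-1.0, -0.004, -0.001], [-0.004, 1.0, -0.001], [0.001, -0.001, -1.0]] 0.03742775796704033 [ 0.1 -0.7 -1.7]
0.452 [(np.float64(0.052), 3), (np.float64(0.078), 6), (np.float64(0.081), -7), (np.float64(0.083), 10), (np.float64(0.12), 4), (np.float64(0.123), -11), (np.float64(0.128), -7), (np.float64(0.13), 9), (np.float64(0.133), 10), (np.float64(0.133), 10)]
0.458 [(np.float64(0.074), -3), (np.float64(0.077), -3), (np.float64(0.078), -3), (np.float64(0.081), -8), (np.float64(0.084), 11), (np.float64(0.12), 4), (np.float64(0.124), -11), (np.float64(0.13), 18), (np.float64(0.133), 3)]
0.464 [(np.float64(0.077), -5), (np.float64(0.077), -5), (np.float64(0.078), -5), (np.float64(0.082), 6), (np.float64(0.085), 11), (np.float64(0.114), 5), (np.float64(0.123), -10), (np.float64(0.129), 16), (np.float64(0.13), 16), (np.float64(0.133), 4)]
0.47 [(np.float64(0.077), -6), (np.float64(0.082), 5), (np.float64(0.082), 5), (np.float64(0.085), 7), (np.float64(0.086), 7), (np.float64(0.086), 7), (np.float64(0.113), 4), (np.float64(0.114), 4), (np.float64(0.114), 4), (np.float64(0.124), -10), (np.float64(0.13), 17)]
y 0.095 [(np.float64(0.43), -3), (np.float64(0.446), -10), (np.float64(0.446), -10), (np.float64(0.448), 6), (np.float64(0.478), -11)]
y 0.1 [(np.float64(0.446), -9), (np.float64(0.478), -11)]
y 0.108 [(np.float64(0.424), 3), (np.float64(0.446), -9), (np.float64(0.447), -9), (np.float64(0.449), 6), (np.float64(0.478), -15), (np.float64(0.488), 9)]
y 0.115 [(np.float64(0.447), -11), (np.float64(0.449), 6), (np.float64(0.461), 3), (np.float64(0.462), 3), (np.float64(0.479), -13), (np.float64(0.479), -13)]
y 0.12 [(np.float64(0.447), -12), (np.float64(0.449), 7), (np.float64(0.479), -13)]
```

Call:
apply_moves(
  series=[
    [[0, 0, 0.03], 0],
    [[0, 0, 0.06], 0],
    [[0, 0, 0.072], 0],
    [[0, 0, 0.076], 0],
    [[0, 0, 0.08], 0],
    [[0, 0, 0.083], 0],
    [[0, 0, 0.086], 0],
    [[0, 0, 0.089], 0],
    [[0, 0, 0.092], 0],
    [[0, 0, 0.092], 0],
  ],
  claw=1,
  grip_force=20,
)

```text
clock: 26.92
eef_pos: [0.5237, 0.1072, 0.1372]
tcp_rot: [[-1.0, -0.005, 0.01], [-0.005, 1.0, 0.002], [-0.01, 0.002, -1.0]]
ft_force: [5.4, 2.5, 6.4]
gripper_width: 0.0371
grasp_force: 30.8
```

Call:
apply_moves(
  series=[
    [[0, 0, 0.002], 0],
    [[0, 0, 0.004], 0],
    [[0, 0, 0.005], 0],
    [[0, 0, 0.005], 0],
  ],
)

```text
clock: 27.42
eef_pos: [0.5257, 0.1073, 0.134]
tcp_rot: [[-1.0, -0.005, 0.015], [-0.005, 1.0, 0.003], [-0.015, 0.003, -1.0]]
ft_force: [9.3, 3.2, 9.0]
gripper_width: 0.0373
grasp_force: 31.6
```

Call:
apply_moves(
  series=[
    [[0, 0, 0.003], 0],
    [[0, 0, 0.006], 0],
    [[0, 0, 0.008], 0],
    [[0, 0, 0.008], 0],
  ],
)

```text
clock: 27.92
eef_pos: [0.5281, 0.1073, 0.1276]
tcp_rot: [[-1.0, -0.004, 0.022], [-0.004, 1.0, 0.003], [-0.022, 0.003, -1.0]]
ft_force: [12.7, 3.7, 9.8]
gripper_width: 0.0373
grasp_force: 33.4
```

Call:
apply_moves(
  series=[
    [[0, 0, 0.003], 0],
    [[0, 0, 0.004], 0],
    [[0, 0, 0.004], 0],
  ],
)

```text
clock: 28.3
eef_pos: [0.529, 0.1074, 0.1244]
tcp_rot: [[-1.0, -0.004, 0.024], [-0.004, 1.0, 0.003], [-0.024, 0.003, -1.0]]
ft_force: [13.8, 3.6, 11.2]
gripper_width: 0.0372
grasp_force: 34.4
```

Call:
apply_moves(
  series=[
    [[0, 0, 0.003], 0],
    [[0, 0, 0.004], 0],
    [[0, 0, 0.004], 0],
  ],
)

```text
clock: 28.68
eef_pos: [0.5294, 0.1076, 0.1223]
tcp_rot: [[-1.0, -0.004, 0.024], [-0.004, 1.0, 0.004], [-0.024, 0.004, -1.0]]
ft_force: [9.2, 3.5, 19.6]
gripper_width: 0.0368
grasp_force: 36.1
```

Call:
apply_moves(
  series=[
    [[0, 0, 0.003], 0],
    [[0, 0, 0.004], 0],
    [[0, 0, 0.004], 0],
  ],
)

```text
clock: 29.05
eef_pos: [0.5295, 0.1076, 0.1223]
tcp_rot: [[-1.0, -0.004, 0.023], [-0.004, 1.0, 0.003], [-0.023, 0.003, -1.0]]
ft_force: [-3.0, 1.6, 39.4]
gripper_width: 0.0374
grasp_force: 38.3
```

Call:
apply_moves(
  series=[
    [[0, 0, -0.004], 0],
    [[0, 0, -0.009], 0],
    [[0, 0, -0.011], 0],
    [[0, 0, -0.011], 0],
    [[0, 0, -0.05], 0],
    [[0.03, 0, -0.1], 0],
    [[0.08, 0, -0.135], 0],
    [[0.1, 0, -0.135], 0],
    [[0.1, 0, -0.135], 0],
  ],
  claw=0,
)

```text
clock: 30.18
eef_pos: [0.4191, 0.1058, 0.2431]
tcp_rot: [[-1.0, -0.006, 0.001], [-0.006, 1.0, 0.0], [-0.001, 0.0, -1.0]]
ft_force: [0.0, 0.5, -0.6]
gripper_width: 0.0856
grasp_force: 0.0
```

```bash
echo 'NB=[.7038,.1055,np.radians(.3)]' >> h.py; sed -i 's/-.22,-.06/-.29,-.06/' q2.py; python3 q2.py NB .019 .1
python3 - <<'E'
from h import *
st=r.state();W=cam("wrist",st);print(st["eef_pos"])
g=cv2.GaussianBlur(cv2.cvtColor(np.load("q2.npy"),cv2.COLOR_RGB2GRAY),(3,3),0)
for x,z in((-.26,0.01),(-.13,0.01),(-.2,.05),(-.235,.05),(-.165,.05)):
    ys=np.arange(-.04,.04,.0005);p=proj(W,bed(NB,np.c_[0*ys+x,ys,0*ys+z])).astype(np.float32)
    v=cv2.remap(g,p[:,0][:,None],p[:,1][:,None],1)[:,0].astype(float);d=np.diff(v)
    print(x,z,[(round(ys[i],3),int(d[i])) for i in range(3,len(d)-3) if abs(d[i])==np.abs(d[i-3:i+4]).max() and abs(d[i])>4])
print([(np.round(d["pixel"]),round(d["confidence"],2),onz(W,d["pixel"],.03+.2*.309+.0238).round(3)) for d in r.mark_of("wrist","narrow_mould_center")][:2])
E
```

```text
-0.016149999999999998 [(np.float64(-0.278), -8), (np.float64(-0.27), 14), (np.float64(-0.243), -11), (np.float64(-0.193), 9), (np.float64(-0.173), -28), (np.float64(-0.164), 29), (np.float64(-0.089), -28), (np.float64(-0.079), 33), (np.float64(-0.072), -22)]
-0.01235 [(np.float64(-0.271), 15), (np.float64(-0.244), -7), (np.float64(-0.193), 10), (np.float64(-0.173), -28), (np.float64(-0.164), 29), (np.float64(-0.089), -27), (np.float64(-0.079), 33), (np.float64(-0.07), -25)]
0.01235 [(np.float64(-0.288), -6), (np.float64(-0.272), 16), (np.float64(-0.244), -7), (np.float64(-0.192), 9), (np.float64(-0.172), -33), (np.float64(-0.163), 26), (np.float64(-0.138), -5), (np.float64(-0.128), -11), (np.float64(-0.122), 12), (np.float64(-0.114), 4), (np.float64(-0.089), -28), (np.float64(-0.079), 27), (np.float64(-0.069), -25)]
0.016149999999999998 [(np.float64(-0.286), -11), (np.float64(-0.272), 15), (np.float64(-0.245), -8), (np.float64(-0.192), 10), (np.float64(-0.172), -34), (np.float64(-0.163), 26), (np.float64(-0.089), -28), (np.float64(-0.079), 27), (np.float64(-0.071), -25)]
[0.41955206 
[... 417 characters left out ...]
, 7), (np.float64(0.007), 7), (np.float64(0.008), 7)]
-0.2 0.05 [(np.float64(-0.025), -5), (np.float64(-0.025), -5), (np.float64(-0.02), 13), (np.float64(-0.014), 9), (np.float64(-0.002), -13), (np.float64(0.008), 13)]
-0.235 0.05 [(np.float64(-0.021), -6), (np.float64(-0.02), -6), (np.float64(-0.017), -9), (np.float64(-0.015), 20), (np.float64(0.002), -14), (np.float64(0.021), -15), (np.float64(0.023), 15)]
-0.165 0.05 [(np.float64(-0.038), -9), (np.float64(-0.023), -10), (np.float64(-0.022), -10), (np.float64(-0.017), -16), (np.float64(-0.014), 5), (np.float64(0.022), 23)]
[(array([278., 314.]), 0.89, array([0.524, 0.111, 0.116])), (array([193., 134.]), 0.16, array([0.366, 0.043, 0.116]))]
```

Call:
apply_moves(
  series=[
    [[-0.02, 0.001, 0.02], 0],
    [[-0.039, 0.001, 0.03], 0],
    [[-0.039, 0.001, 0.03], 0],
    [[-0.039, 0.001, 0.03], 0],
    [[-0.039, 0.001, 0.06], 0],
    [[-0.039, 0.001, 0.09], 0],
    [[-0.039, 0.001, 0.11], 0],
    [[-0.039, 0.001, 0.11], 0],
  ],
  claw=1,
)

```text
clock: 31.28
eef_pos: [0.4574, 0.1069, 0.1319]
tcp_rot: [[-1.0, -0.005, -0.003], [-0.005, 1.0, -0.0], [0.003, -0.0, -1.0]]
ft_force: [0.1, -0.3, -0.0]
gripper_width: -0.0001
grasp_force: 0.0
```

Call:
apply_moves(
  series=[
    [[-0.01, 0, 0.0033], 0],
    [[-0.02, 0, 0.0065], 0],
    [[-0.03, 0, 0.0098], 0],
    [[-0.04, 0, 0.013], 0],
    [[-0.05, 0, 0.0163], 0],
    [[-0.06, 0, 0.0195], 0],
    [[-0.07, 0, 0.0228], 0],
    [[-0.08, 0, 0.026], 0],
    [[-0.09, 0, 0.0293], 0],
    [[-0.098, 0, 0.0319], 0],
    [[-0.104, 0, 0.0338], 0],
    [[-0.104, 0, 0.0338], 0],
  ],
)

```text
clock: 32.78
eef_pos: [0.5633, 0.1077, 0.099]
tcp_rot: [[-1.0, -0.005, 0.001], [-0.005, 1.0, 0.001], [-0.001, 0.001, -1.0]]
ft_force: [-0.5, -0.1, 0.1]
gripper_width: -0.0002
grasp_force: 0.0
```

```bash
python3 q2.py NB .019 .1
```

```text
-0.016149999999999998 [(np.float64(-0.26), 47), (np.float64(-0.177), -14), (np.float64(-0.166), 4), (np.float64(-0.129), -15)]
-0.01235 [(np.float64(-0.26), 47), (np.float64(-0.175), -16), (np.float64(-0.158), 4), (np.float64(-0.138), -24)]
0.01235 [(np.float64(-0.26), 52), (np.float64(-0.179), -15), (np.float64(-0.165), 8), (np.float64(-0.154), -4), (np.float64(-0.144), -11), (np.float64(-0.139), -25), (np.float64(-0.134), 5), (np.float64(-0.118), -14)]
0.016149999999999998 [(np.float64(-0.26), 51), (np.float64(-0.171), 4), (np.float64(-0.162), 4), (np.float64(-0.15), -13), (np.float64(-0.139), -27)]
```

```bash
cat > q3.py <<'E'
from h import *
import sys
t=eval(sys.argv[1]);hw,L=float(sys.argv[2]),float(sys.argv[3]);n=sys.argv[4]
for c in("side","scene"):
    r.capture(c);C=cam(c);e=proj(C,bed(t,[[-L/2-.04,0,.025]]))[0]
    print(c,[np.round(d["box"]).tolist() for d in r.look_for(c,n) if np.linalg.norm((np.array(d["box"][:2])+d["box"][2:])/2-e)<60],[(np.round(d["pixel"]).tolist(),round(d["confidence"],2)) for d in r.mark_of(c,n+"_center") if np.linalg.norm(d["pixel"]-e)<60])
    for g in(0,.01,.03,.06):
        xc=-L/2-g;p=proj(C,bed(t,[[xc+a*L/2,b*hw,z] for a in(-1,1) for b in(-1,1) for z in(0,.05)]));print(" gap",g,p.min(0).round(),p.max(0).round(),proj(C,bed(t,[[xc,0,.025]]))[0].round())
E
python3 q3.py NB .019 .1 narrow_mould
```

```text
side [[300.0, 180.0, 336.0, 206.0]] [([315.0, 194.0], 0.66)]
 gap 0 [311. 182.] [349. 206.] [330. 194.]
 gap 0.01 [308. 182.] [346. 205.] [327. 194.]
 gap 0.03 [303. 181.] [340. 205.] [321. 193.]
 gap 0.06 [294. 180.] [332. 204.] [313. 192.]
scene [] [([268.0, 264.0], 0.81)]
 gap 0 [245. 257.] [275. 294.] [260. 276.]
 gap 0.01 [246. 255.] [277. 291.] [262. 273.]
 gap 0.03 [250. 249.] [280. 286.] [265. 268.]
 gap 0.06 [255. 241.] [285. 278.] [270. 260.]
```

Call:
apply_moves(
  series=[
    [[0.014, 0, -0.005], 0],
    [[0.026, 0, -0.009], 0],
    [[0.026, 0, -0.009], 0],
    [[0.026, 0, -0.009], 0],
    [[-0.026, 0, -0.009], 0],
    [[-0.026, 0, -0.009], 0],
    [[0.01, 0, -0.012], 0],
    [[0.06, 0, -0.03], 0],
    [[0.1, 0, -0.08], 0],
    [[0.145, 0, -0.13], 0],
    [[0.145, 0, -0.15], 0],
    [[0.145, 0, -0.15], 0],
  ],
)

```text
clock: 34.62
eef_pos: [0.4185, 0.1069, 0.2522]
tcp_rot: [[-1.0, -0.005, 0.006], [-0.005, 1.0, 0.001], [-0.006, 0.0, -1.0]]
ft_force: [0.4, 0.1, 0.5]
gripper_width: -0.0003
grasp_force: 0.0
```

```bash
python3 q3.py NB .019 .1 narrow_mould;python3 q2.py NB .019 .1
```

```text
side [[315.0, 185.0, 347.0, 207.0]] [([330.0, 194.0], 0.93)]
 gap 0 [311. 182.] [349. 206.] [330. 194.]
 gap 0.01 [308. 182.] [346. 205.] [327. 194.]
 gap 0.03 [303. 181.] [340. 205.] [321. 193.]
 gap 0.06 [294. 180.] [332. 204.] [313. 192.]
scene [[249.0, 261.0, 274.0, 294.0]] [([260.0, 278.0], 0.52)]
 gap 0 [245. 257.] [275. 294.] [260. 276.]
 gap 0.01 [246. 255.] [277. 291.] [262. 273.]
 gap 0.03 [250. 249.] [280. 286.] [265. 268.]
 gap 0.06 [255. 241.] [285. 278.] [270. 260.]
-0.016149999999999998 [(np.float64(-0.278), -8), (np.float64(-0.271), 16), (np.float64(-0.237), -31), (np.float64(-0.202), -5)]
-0.01235 [(np.float64(-0.273), 15), (np.float64(-0.27), 14), (np.float64(-0.237), -15), (np.float64(-0.201), -13)]
0.01235 [(np.float64(-0.288), -6), (np.float64(-0.272), 18), (np.float64(-0.25), -22), (np.float64(-0.198), -15)]
0.016149999999999998 [(np.float64(-0.286), -9), (np.float64(-0.272), 16), (np.float64(-0.249), -10), (np.float64(-0.243), -5), (np.float64(-0.201), -11)]
```

Call:
apply_moves(
  series=[
    [[0, 0, 0], 0],
    [[0, 0, 0], 0],
    [[0, 0, 0], 0],
    [[0, 0, 0], 0],
    [[0, 0, 0], 0],
  ],
  claw=0,
)

```text
clock: 35.6
eef_pos: [0.4178, 0.1067, 0.2495]
tcp_rot: [[-1.0, -0.005, 0.0], [-0.005, 1.0, -0.0], [-0.0, -0.0, -1.0]]
ft_force: [0.0, -0.0, -0.1]
gripper_width: 0.0856
grasp_force: 0.0
```

```bash
sed -i 's/>4\]/>2.5]/' q2.py; python3 q2.py NB .019 .1; python3 q3.py WB .028 .12 wide_mould | grep -E "side|scene|gap 0 "
python3 - <<'E'
from h import *
print(r.state()["joint_pos"].round(0))
E
```

```text
-0.016149999999999998 [(np.float64(-0.279), -7), (np.float64(-0.271), 15), (np.float64(-0.128), -2), (np.float64(-0.099), -11), (np.float64(-0.095), 2), (np.float64(-0.067), -12)]
-0.01235 [(np.float64(-0.273), 15), (np.float64(-0.128), -2), (np.float64(-0.099), -11), (np.float64(-0.065), -14)]
0.01235 [(np.float64(-0.288), -5), (np.float64(-0.272), 16), (np.float64(-0.128), -2), (np.float64(-0.098), -10)]
0.016149999999999998 [(np.float64(-0.286), -7), (np.float64(-0.272), 14), (np.float64(-0.166), -5), (np.float64(-0.163), 5), (np.float64(-0.155), -3), (np.float64(-0.149), -5), (np.float64(-0.145), 8), (np.float64(-0.137), -7), (np.float64(-0.128), 6), (np.float64(-0.125), -7), (np.float64(-0.117), -3), (np.float64(-0.11), 5), (np.float64(-0.105), -5), (np.float64(-0.095), 6), (np.float64(-0.064), -14)]
side [[323.0, 233.0, 374.0, 262.0], [314.0, 184.0, 349.0, 208.0]] [([346.0, 248.0], 0.75)]
 gap 0 [322. 231.] [373. 262.] [347. 247.]
scene [[196.0, 220.0, 224.0, 260.0]] [([205.0, 236.0], 0.79)]
 gap 0 [187. 216.] [226. 258.] [207. 237.]
[  4. -26. 115.  -0.  91. -86.]
```

Both moulds are home: the narrow mould's rear is at -0.099, and the wide box matches the home projection. Next is a closer measurement of the key.

Call:
apply_moves(
  series=[
    [[-0.03, 0.045, -0.02], 0],
    [[-0.06, 0.09, -0.02], 0],
    [[-0.09, 0.135, -0.02], 0],
    [[-0.123, 0.177, -0.01], 0],
    [[-0.123, 0.177, -0.01], 0],
    [[-0.123, 0.177, -0.01], 0],
    [[-0.123, 0.177, -0.01], 0],
  ],
  claw=1,
)

```text
clock: 36.83
eef_pos: [0.5397, 0.2836, 0.2605]
tcp_rot: [[-1.0, -0.004, 0.001], [-0.004, 1.0, 0.0], [-0.001, 0.0, -1.0]]
ft_force: [0.0, 0.2, 0.1]
gripper_width: 0.0002
grasp_force: 0.0
```

```bash
cat > k.py <<'E'
from h import *
st=r.state();W=cam("wrist",st);im=r.capture("wrist");print(st["eef_pos"].round(4))
e=proj(W,[[.608,.282,.053]])[0];print("pred",e.round())
ds=[d["pixel"] for d in r.mark_of("wrist","start_key_top") if d["confidence"]>.15];print(np.round(ds))
hsv=cv2.cvtColor(im,cv2.COLOR_RGB2HSV)
x0,y0=(e-45).astype(int);c=hsv[y0:y0+90,x0:x0+90];m=((c[...,2]>95)&(c[...,1]<50)).astype(np.uint8)
n,l,s,ct=cv2.connectedComponentsWithStats(m)
o=[]
for i in range(1,n):
    if s[i][4]>60:print(s[i].tolist(),(ct[i]+[x0,y0]).round(1));o.append(ct[i]+[x0,y0])
np.save("key_%.2f.npy"%st["clock"],np.r_[st["eef_pos"],st["tcp_rot"].ravel()])
E
python3 k.py
```

```text
[0.5397 0.2836 0.2605]
pred [272. 244.]
[[278. 244.]
 [ 64. 298.]]
[0, 0, 90, 8, 526] [264.1 200.6]
[6, 12, 84, 8, 199] [278.3 212.8]
[35, 33, 24, 22, 452] [272.4 242.1]
```

Run:
```python
from h import *
A=np.array
C1=cam("wrist",dict(eef_pos=A([.44956,.03049,.39941]),tcp_rot=A([[-1,0,-.001],[0,1,.001],[.001,.001,-1.]])))
C2=cam("wrist",dict(eef_pos=A([.43857,.29143,.29802]),tcp_rot=A([[-1,-.004,-.003],[-.004,1,-.001],[.003,-.001,-1.]])))
im=np.load("w2.npy");hsv=cv2.cvtColor(im,cv2.COLOR_RGB2HSV)[285:325,245:290]
m=((hsv[...,2]>95)&(hsv[...,1]<50)).astype(np.uint8);n,l,s,ct=cv2.connectedComponentsWithStats(m);i=1+s[1:,4].argmax();k2=ct[i]+[245,285];print(k2,s[i])
W=cam("wrist");S,D=cam("scene"),cam("side")
o={"S":(S,A([317,295.5])),"D":(D,A([299.6,167.6])),"C1":(C1,A([621,379])*.7),"C2":(C2,k2),"W":(W,A([272.4,242.1]))}
for ks in(["S","D","C1","C2","W"],["S","W"],["D","W"],["C1","W"],["C2","W"],["S","D","W"]):
    X,e=tri([o[k] for k in ks]);print(ks,X.round(4),np.array(e))
```

```text
[266.31593407 306.73076923] [ 11  11  21  22 364]
['S', 'D', 'C1', 'C2', 'W'] [0.6094 0.2835 0.0463] [0.5 0.4 0.6 1.2 0.9]
['S', 'W'] [0.6097 0.2834 0.0439] [0.3 0.7]
['D', 'W'] [0.6082 0.2826 0.0473] [0.1 0.3]
['C1', 'W'] [0.6077 0.2826 0.0499] [0.1 0.1]
['C2', 'W'] [0.6064 0.2825 0.0531] [0.1 0.1]
['S', 'D', 'W'] [0.6092 0.2837 0.0454] [0.3 0.3 1.1]
```

Call:
apply_moves(
  series=[
    [[-0.03, 0, 0.04], 0],
    [[-0.0578, -0.001, 0.09], 0],
    [[-0.0578, -0.001, 0.13], 0],
    [[-0.0578, -0.001, 0.16], 0],
    [[-0.0578, -0.001, 0.175], 0],
    [[-0.0578, -0.001, 0.185], 0],
    [[-0.0578, -0.001, 0.185], 0],
  ],
)

```text
clock: 37.8
eef_pos: [0.5979, 0.2836, 0.0749]
tcp_rot: [[-1.0, -0.005, 0.001], [-0.005, 1.0, 0.0], [-0.001, 0.0, -1.0]]
ft_force: [1.0, -0.5, 0.3]
gripper_width: -0.0001
grasp_force: 0.0
```

Call:
apply_moves(
  series=[
    [[0, 0, 0.003], 0],
    [[0, 0, 0.006], 0],
    [[0, 0, 0.009], 0],
    [[0, 0, 0.012], 0],
    [[0, 0, 0.012], 0],
  ],
)

```text
clock: 38.42
eef_pos: [0.5974, 0.2836, 0.0619]
tcp_rot: [[-1.0, -0.005, -0.001], [-0.005, 1.0, -0.0], [0.001, -0.0, -1.0]]
ft_force: [0.3, -0.5, -0.4]
gripper_width: -0.0002
grasp_force: 0.0
```

Call:
apply_moves(
  series=[
    [[0, 0, 0.002], 0],
    [[0, 0, 0.004], 0],
    [[0, 0, 0.006], 0],
    [[0, 0, 0.008], 0],
    [[0, 0, 0.008], 0],
  ],
)

```text
clock: 39.05
eef_pos: [0.5975, 0.2836, 0.0541]
tcp_rot: [[-1.0, -0.005, -0.0], [-0.005, 1.0, -0.0], [0.0, -0.0, -1.0]]
ft_force: [0.2, 0.4, -0.1]
gripper_width: -0.0001
grasp_force: 0.0
```

Call:
apply_moves(
  series=[
    [[0, 0, 0.002], 0],
    [[0, 0, 0.004], 0],
    [[0, 0, 0.004], 0],
  ],
)

```text
clock: 39.42
eef_pos: [0.5975, 0.2836, 0.0501]
tcp_rot: [[-1.0, -0.005, -0.0], [-0.005, 1.0, -0.0], [0.0, -0.0, -1.0]]
ft_force: [-1.1, 0.6, -0.5]
gripper_width: -0.0002
grasp_force: 0.0
```

Call:
apply_moves(
  series=[
    [[0, 0, 0.002], 0],
    [[0, 0, 0.003], 0],
    [[0, 0, 0.003], 0],
  ],
)

```text
clock: 39.8
eef_pos: [0.5976, 0.2836, 0.0472]
tcp_rot: [[-1.0, -0.005, -0.0], [-0.005, 1.0, -0.0], [0.0, -0.0, -1.0]]
ft_force: [0.5, -0.8, -0.4]
gripper_width: -0.0003
grasp_force: 0.0
```

Call:
apply_moves(
  series=[
    [[0, 0, 0.002], 0],
    [[0, 0, 0.003], 0],
    [[0, 0, 0.003], 0],
  ],
)

```text
clock: 40.17
eef_pos: [0.5984, 0.2838, 0.0454]
tcp_rot: [[-1.0, -0.005, 0.002], [-0.005, 1.0, 0.0], [-0.002, 0.0, -1.0]]
ft_force: [1.0, -0.3, 4.8]
gripper_width: -0.0001
grasp_force: 2.3
```

Call:
apply_moves(
  series=[
    [[0, 0, 0.002], 0],
    [[0, 0, 0.003], 0],
    [[0, 0, 0.003], 0],
  ],
)

```text
clock: 40.55
eef_pos: [0.5989, 0.2839, 0.0443]
tcp_rot: [[-1.0, -0.005, 0.002], [-0.005, 1.0, 0.0], [-0.002, 0.0, -1.0]]
ft_force: [-4.1, -2.8, 12.6]
gripper_width: -0.0001
grasp_force: 6.5
```

Call:
apply_moves(
  series=[
    [[0, 0, 0.002], 0],
    [[0, 0, 0.003], 0],
    [[0, 0, 0.003], 0],
  ],
)

```text
clock: 40.92
eef_pos: [0.5991, 0.284, 0.0439]
tcp_rot: [[-1.0, -0.005, 0.002], [-0.005, 1.0, -0.0], [-0.002, -0.0, -1.0]]
ft_force: [-9.9, -4.5, 24.5]
gripper_width: -0.0
grasp_force: 13.1
```

The force profile fits the key: it gave way through about 2 mm between roughly 2 and 12 N, then stopped hard at 24 N with the reaction leaning about 22°. I'll let go and retract.

Call:
apply_moves(
  series=[
    [[0, 0, -0.01], 0],
    [[0, 0, -0.04], 0],
    [[0.01, 0, -0.09], 0],
    [[0.05, 0, -0.14], 0],
    [[0.08, 0, -0.2], 0],
    [[0.08, 0, -0.2], 0],
    [[0.08, 0, -0.2], 0],
    [[0.08, 0, -0.2], 0],
  ],
)

```text
clock: 41.92
eef_pos: [0.517, 0.2827, 0.2356]
tcp_rot: [[-1.0, -0.005, -0.004], [-0.005, 1.0, -0.002], [0.004, -0.002, -1.0]]
ft_force: [-0.9, -0.4, -0.3]
gripper_width: -0.0001
grasp_force: 0.0
```

```bash
python3 k.py; python3 q3.py WB .028 .12 wide_mould | grep -E "side|scene|gap 0 "; python3 q3.py NB .019 .1 narrow_mould | grep -E "side|scene|gap 0 "
```

```text
[0.517  0.2827 0.2356]
pred [273. 274.]
[]
[0, 0, 57, 3, 112] [248.6 228.7]
side [[325.0, 231.0, 374.0, 263.0]] [([345.0, 250.0], 0.88)]
 gap 0 [322. 231.] [373. 262.] [347. 247.]
scene [[196.0, 220.0, 224.0, 255.0]] [([206.0, 236.0], 0.91)]
 gap 0 [187. 216.] [226. 258.] [207. 237.]
side [[315.0, 181.0, 349.0, 207.0], [262.0, 166.0, 362.0, 216.0]] [([328.0, 193.0], 0.74)]
 gap 0 [311. 182.] [349. 206.] [330. 194.]
scene [[252.0, 263.0, 273.0, 289.0]] [([258.0, 278.0], 0.54), ([260.0, 277.0], 0.48)]
 gap 0 [245. 257.] [275. 294.] [260. 276.]
```

Final check that the wide mould's rear end is at the right distance from its tray's upper end.

Call:
apply_moves(
  series=[
    [[0.102, -0.4, -0.015], 0],
    [[0.102, -0.4, -0.015], 0],
    [[0.102, -0.4, -0.015], 0],
    [[0.102, -0.4, -0.015], 0],
    [[0.102, -0.4, -0.015], 0],
    [[0.102, -0.4, -0.015], 0],
    [[0.102, -0.4, -0.015], 0],
    [[0.102, -0.4, -0.015], 0],
    [[0.102, -0.4, -0.015], 0],
    [[0.102, -0.4, -0.015], 0],
  ],
  claw=0,
)

```text
clock: 43.88
eef_pos: [0.418, -0.1163, 0.2534]
tcp_rot: [[-1.0, -0.007, -0.0], [-0.007, 1.0, 0.0], [0.0, 0.0, -1.0]]
ft_force: [0.1, 0.9, 0.2]
gripper_width: 0.0853
grasp_force: 0.0
```

```bash
python3 q2.py WB .028 .12; python3 -c "
from station import r
print(r.state()['eef_pos'],r.state()['clock'])"
```

```text
-0.023799999999999998 [(np.float64(-0.282), -3), (np.float64(-0.268), 16), (np.float64(-0.144), -2), (np.float64(-0.114), -10)]
-0.0182 [(np.float64(-0.265), 12), (np.float64(-0.144), -2), (np.float64(-0.115), -12), (np.float64(-0.111), 4)]
0.0182 [(np.float64(-0.283), -15), (np.float64(-0.269), 16), (np.float64(-0.144), -2), (np.float64(-0.115), -9)]
0.023799999999999998 [(np.float64(-0.27), -16), (np.float64(-0.261), -2), (np.float64(-0.255), 11), (np.float64(-0.247), -5), (np.float64(-0.239), 10), (np.float64(-0.23), -7), (np.float64(-0.223), 7), (np.float64(-0.214), -6), (np.float64(-0.207), 6), (np.float64(-0.197), -3), (np.float64(-0.19), 5), (np.float64(-0.181), -2), (np.float64(-0.178), 2), (np.float64(-0.114), -8)]
[ 0.41803109 -0.11626743  0.25329071] 43.925
```

```bash
python3 -c "
from station import r
print(r.close_job())"
```

```text
the job is handed in; nothing more can be done
None
```

By my camera and force measurements, both moulds are home against their back stops and the round key was pressed until it gave and let go; the job was handed in at about 44 s of 72 s, and no verdict came back.

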